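# Put the cleaned gas hob back in service

### The job

The hob has just been cleaned. First turn the gas handwheel fully shut; with the gas shut, seat each burner cap that lies on the draining mat level in the burner cup of its own size, with its tab pointing straight at that burner's spark electrode; when all are fitted, open the handwheel until its pointer is on the wide open mark. At some point take the scraper off the hob and leave it lying flat on the draining mat, and leave the other kitchen things where they are.

Things in the scene. Friction and masses are not known exactly. Their poses are not given: they have to be found in the camera images.
- cap_small: The small burner cap (may be absent): brass disc 48 mm across, upright side 8 to 21 mm above its underside, top at 24 mm; it stands on a round plug 35 mm across, 8 mm long. One tab (10 wide, 8 thick, 12 to 20 mm above the underside) juts out 10 mm from the rim. Origin: centre of the plug's underside; z up; the tab points along x. 40 to 120 g.
- burner_small: Burner of the small cap: fixed aluminium cup, 46 mm outside, 40 inside, 12 high. Origin: centre of its underside, on the hob plate; z up; x points to its spark electrode, a white ceramic pin 6 mm across, 20 high, 40 mm from the centre (6 mm beyond an aligned tab). Seated, the cap's disc rests on the cup's rim: its origin is 4 mm above this one, with 2.5 mm side play.
- tab_small (a point): Outer end of the tab of the small cap, 34 mm from the cap's axis, 16 mm above its underside.
- cap_medium: The medium burner cap (may be absent): brass disc 58 mm across, upright side 8 to 21 mm above its underside, top at 24 mm; it stands on a round plug 45 mm across, 8 mm long. One tab (10 wide, 8 thick, 12 to 20 mm above the underside) juts out 10 mm from the rim. Origin: centre of the plug's underside; z up; the tab points along x. 40 to 120 g.
- burner_medium: Burner of the medium cap: fixed aluminium cup, 56 mm outside, 50 inside, 12 high. Origin: centre of its underside, on the hob plate; z up; x points to its spark electrode, a white ceramic pin 6 mm across, 20 high, 45 mm from the centre (6 mm beyond an aligned tab). Seated, the cap's disc rests on the cup's rim: its origin is 4 mm above this one, with 2.5 mm side play.
- tab_medium (a point): Outer end of the tab of the medium cap, 39 mm from the cap's axis, 16 mm above its underside.
- cap_large: The large burner cap (may be absent): brass disc 68 mm across, upright side 8 to 21 mm above its underside, top at 24 mm; it stands on a round plug 55 mm across, 8 mm long. One tab (10 wide, 8 thick, 12 to 20 mm above the underside) juts out 10 mm from the rim. Origin: centre of the plug's underside; z up; the tab points along x. 40 to 120 g.
- burner_large: Burner of the large cap: fixed aluminium cup, 66 mm outside, 60 inside, 12 high. Origin: centre of its underside, on the hob plate; z up; x points to its spark electrode, a white ceramic pin 6 mm across, 20 high, 50 mm from the centre (6 mm beyond an aligned tab). Seated, the cap's disc rests on the cup's rim: its origin is 4 mm above this one, with 2.5 mm side play.
- tab_large (a point): Outer end of the tab of the large cap, 44 mm from the cap's axis, 16 mm above its underside.
- hob: Black glass hob plate, fixed, 270 (x) by 300 (y) by 8 mm. Origin: centre of its underside, on the worktop. The three burner cups stand on it; which size stands in which place varies.
- mat: Light grey draining mat, fixed, 260 (x) by 240 (y) by 4 mm. Origin: centre of its underside, on the worktop. The caps start on the three quarters of it farther along its +x; a strip 60 mm wide along its -x edge is free.
- scraper: Loose hob scraper lying on the hob, 70 g: grey handle 20 mm wide, 16 high (x from -64 to +40 mm), steel blade head 46 wide, 10 high at the +x end (x to +72 mm). Origin: on its underside, near the centre of mass; x along the tool towards the head.
- gas_wheel (a joint): Angle of the gas handwheel (plain dark disc 58 mm across, 22 high, upright axis, white pointer bar on top): 0 fully shut at its stop, pointer at the narrow mark; grows counter-clockwise from above as it opens; 5.24 (300 degrees): pointer on the wide open mark; end stop 5.9. Stays where left; friction 0.06 N m. Smooth rim: grip it across.
- wheel_centre (a point): Centre of the handwheel, on its axis at mid height, 62 mm above the worktop; the height to grip. Below the wheel a fixed white flange 100 mm across has its top at 30 mm, with marks 4 mm high.
- wheel_pointer (a point): Outer end of the white pointer bar on top of the handwheel, 28 mm from the axis.
- open_mark (a point): The open mark: wide (9 mm) dark bar on the white flange, 42 mm from the wheel's axis.
- shut_mark (a point): The shut mark: narrow (3 mm) dark bar on the white flange, 42 mm from the wheel's axis.
- salt: Glass salt jar with steel cap, 52 mm across, 75 mm high, towards the back. Not part of the job. Origin: its underside (spoon: its middle).
- sugar: White sugar jar with wooden lid, 54 mm across, 70 mm high, left of the hob. Not part of the job. Origin: its underside (spoon: its middle).
- spoon: Steel spoon, 150 mm long, on the worktop between robot and hob. Not part of the job. Origin: its underside (spoon: its middle).
- saucer: White saucer, 110 mm across, back right. Not part of the job. Origin: its underside (spoon: its middle).
There are look-alikes about, which are no part of the job. Leave any blue or green look-alike of the cap_small alone.

How it is judged (in metres and radians):
On the way, in this order (a step that is already met when the one before it is completed fails the run):
1. the gas handwheel is fully shut (below 0.1 rad) (value of joint gas_wheel below 0.1 rad), for 0.2 s.
2. every cap present is seated in its own burner with its tab at the electrode (horizontal distance between cap_small and burner_small below 0.005 m and z of cap_small in the frame of burner_small between 0.001 and 0.007 m and angle between each of cap_small, cap_medium, cap_large's own z axis and vertical below 0.08 rad and angle between the x axis of cap_small and the x axis of burner_small, either way round below 0.2 rad and x of tab_small in the frame of burner_small above 0.02 m and horizontal distance between cap_medium and burner_medium below 0.005 m and z of cap_medium in the frame of burner_medium between 0.001 and 0.007 m and angle between the x axis of cap_medium and the x axis of burner_medium, either way round below 0.2 rad and x of tab_medium in the frame of burner_medium above 0.02 m and horizontal distance between cap_large and burner_large below 0.005 m and z of cap_large in the frame of burner_large between 0.001 and 0.007 m and angle between the x axis of cap_large and the x axis of burner_large, either way round below 0.2 rad and x of tab_large in the frame of burner_large above 0.02 m), for 0.2 s.
3. the handwheel is opened to the open mark (value of joint gas_wheel between 5.04 and 5.44 rad), for 0.2 s.
At the end, for the whole second after the job is handed in: Each cap present: in its own cup, within 5 mm of centre, origin 1 to 7 mm above the burner's, tilt under 0.08 rad, tab within 0.2 rad of its electrode. Wheel 5.04 to 5.44 rad. Scraper flat on the mat (origin within 120 mm in x, 110 mm in y of its centre, under 12 mm up). All at rest (all of step 2 and all of step 3 and x of scraper in the frame of mat between -0.12 and 0.12 m and y of scraper in the frame of mat between -0.11 and 0.11 m and z of scraper in the frame of mat below 0.012 m and angle between scraper's own z axis and vertical below 0.15 rad and linear speed of each of cap_small, cap_medium, cap_large, scraper below 0.02 m/s); the robot touches nothing.
It fails at once if one of the other kitchen things is pushed more than 30 mm (distance of any of salt, sugar, spoon, saucer from where it was at the start of the episode above 0.03 m).
Of cap_small, cap_medium, cap_large only 2 to 3 are there at a start; the rules pass over those that are not, and their reading is None.
At some moment in a run one of cap_small, cap_medium, cap_large, scraper may be knocked a few centimetres aside while the robot is not near it.
Once in a run the grip may slacken for a moment while it holds something.
It also fails if it takes over 210 s, if anything falls off the work surface, if the arm or the gripper's body presses on something with over 40 N, if the wrist force passes 120 N, or if a joint passes its speed limit or range.

### The arm

A 6-joint arm with a two-finger parallel gripper is mounted at the origin on the work surface. World frame = base frame: x ahead of the robot, y to its left, z up, the work surface at z = 0. Lengths are in mm, angles in rad, forces in N, time in s.
With the tool pointing down it reaches from about 375 to 975 mm from the base axis. Payload 3.8 kg.
Tool frame: the origin (TCP) lies between the finger pads; the fingertips stand 25 mm ahead of it and the grasp point (between the pads) lies 6 mm ahead of it; z points along the fingers, y is the direction in which the jaws open and shut (so a half turn about z gives the same grasp; the last joint's range is limited). The gripper opens to 88 mm and grips with 3 to 60 N. Pads are 18 mm wide; open, the fingers measure 123 mm over their backs; the gripper's body (75 mm by 187 mm) begins 45 mm behind the grasp point.
Start: joints at [1.137, 0.264, 1.604, -0, 1.274, -0.037], TCP at [260.864, 622.55, 263.706] pointing down, gripper open.
Joint ranges: [-2.63, 2.63], [-0.94, 2.18], [0.31, 2.57], [-1.31, 4.45], [0, 2.66], [-2.55, 2.55]. Speed limits (rad/s): [2.57, 2.57, 3.14, 3.14, 3.14, 3.14].

### API

Orientations are given as a rotation vector (axis times angle).
In Python, from workcell import state, camera, camera_params, job_done gives the robot as it stands.
- The arm moves only by the tool arm_command, never from a script. Its argument "steps" is one flat list of numbers, 7 for each row, row after row: the closure, from -1 (fully open) to 1 (shut), then the shift along the world's x, y, z in mm, then the turn, a rotation vector about the world's x, y, z in rad. In form: [hand, tx, ty, tz, wx, wy, wz, hand, tx, ty, tz, wx, wy, wz, ...]. A call has 1 to 8 rows; each row is the pose to reach, as a shift and turn from the pose commanded when the call began; what a row does not reach only later rows make up. A row lasts 1/8 s, in which the tool goes at most 62.5 mm and 10.7 degrees, less where a joint would pass 70% of its speed; a pose out of reach is approached as far as the arm can. A call with a gripper value outside its range is refused whole. The fingers move at their own pace and stop on an object; "force" is the grip in N (left out, the last holds). Time passes only in rows, so rows that repeat a pose let the fingers close. It gives the time, the measured TCP pose, the force and the opening at its end, in the units of the state.
- state(): the state, without advancing time (a new reading comes with each control period).
- camera(name): name is "scene" or "top" or "wrist"; returns the picture (420x560x3 uint8, red, green, blue); there is no depth.
- camera_params(name): a dict with "mtx" (3x3 intrinsics, pixels), "cam_to_world" (4x4, takes a point from camera to world coordinates). Camera axes: x right, y down, z forward; pixel columns grow to the right and rows downward; lengths in mm; the calibration is good to about 2 mm. The wrist camera is an equidistant fisheye: a pixel r from the principal point sees the ray r / f radians off the axis. A picture is of the moment at which its call begins: read the wrist's pose just before it. camera_params takes no time and is no camera call; for the wrist camera it gives the pose at the moment of the call.
- job_done(): hands the job in, once; it reports no verdict.
The state is a dict: "t": time; "joint_positions": joint angles; "qd": joint speeds; "joint_efforts": joint torques, N m; "tcp_pos": TCP position; "eef_rot": TCP orientation; "contact_force": force on the tool from outside, world axes, zero at the start; "moment": the same for the moment, N m; "opening": finger opening in mm.
Only numpy, scipy, OpenCV 4.12 (cv2) and the standard library are available. Lean on these libraries where they do the work, as an engineer would, in place of code of your own. Each camera call takes 0.05 s, during which the arm holds its last target.

## Working session

There is one attempt and no reset: what is moved stays moved. The work goes in short steps, Python scripts to look and compute and a tool call to move; the robot and the scene stay as the last step left them, time stands still between calls to the robot, and variables do not carry over. Pictures are saved under pics/ and viewed, and the job is handed in when it is done.

Besides the shell and the picture viewer there is one more tool, called after ">>>" as name(argument=value, ...) on one line, values as JSON. arm_command: Moves the arm, as the interface text tells. Its arguments: {"type":"object","properties":{"steps":{"type":"array"},"force":{"type":"number"}},"required":["steps"]}

```bash
mkdir -p pics; ls
cat > h.py <<'E'
import numpy as np, cv2
from workcell import state, camera, camera_params, job_done
def save(n,im,s=1.0):
    cv2.imwrite('pics/'+n+'.png', cv2.resize(im[:,:,::-1],None,fx=s,fy=s,interpolation=cv2.INTER_CUBIC))
def ray(name,u,v,P=None):
    P=P or camera_params(name); K=np.array(P['mtx']); T=np.array(P['cam_to_world'])
    x=(u-K[0,2])/K[0,0]; y=(v-K[1,2])/K[1,1]
    if name=='wrist':
        r=np.hypot(x,y); s=np.sin(r)/r if r>1e-9 else 1.; d=np.array([x*s,y*s,np.cos(r)])
    else: d=np.array([x,y,1.])
    return T[:3,3],T[:3,:3]@d
def onz(name,u,v,z,P=None):
    o,d=ray(name,u,v,P); return o+d*(z-o[2])/d[2]
def proj(name,p,P=None):
    P=P or camera_params(name); K=np.array(P['mtx']); T=np.array(P['cam_to_world'])
    c=T[:3,:3].T@(np.array(p,float)-T[:3,3])
    if name=='wrist':
        r=np.arctan2(np.hypot(c[0],c[1]),c[2]);n=np.hypot(c[0],c[1])+1e-12
        x,y=c[0]/n*r,c[1]/n*r
    else: x,y=c[0]/c[2],c[1]/c[2]
    return K[0,0]*x+K[0,2],K[1,1]*y+K[1,2]
E
python3 - <<'E'
from h import *
s=state(); print(s)
for n in ['scene','top','wrist']:
    P=camera_params(n); print(n,np.round(P['mtx'],1).tolist(),np.round(P['cam_to_world'],3).tolist())
    im=camera(n); np.save('/tmp/%s0.npy'%n,im); save(n+'0',im,1.4)
E
```

```text
pics
{'t': 0.0, 'joint_positions': array([ 1.13709551e+00,  2.64762669e-01,  1.60531675e+00, -3.30797236e-06,
        1.27367626e+00, -3.69094884e-02]), 'qd': array([ 0.00152322,  0.00045482, -0.00030569, -0.0014722 ,  0.00127088,
       -0.00025461]), 'joint_efforts': array([-1.26736908e-03, -5.02113676e+01, -3.56869698e+01,  7.25978217e-02,
        2.95837421e-02, -1.87109972e-04]), 'tcp_pos': array([260.60757197, 621.98684339, 262.412429  ]), 'eef_rot': array([-0.61909698, -3.07947454,  0.00330467]), 'contact_force': array([-0.34064617,  0.08264814,  0.63632973]), 'moment': array([-0.00848499,  0.02273751,  0.00270169]), 'opening': 88.0780298415264}
scene [[411.5, 0.0, 278.4], [0.0, 411.5, 205.3], [0.0, 0.0, 1.0]] [[-0.46, 0.719, -0.521, 1081.43], [0.888, 0.367, -0.278, 245.625], [-0.008, -0.591, -0.807, 895.483], [0.0, 0.0, 0.0, 1.0]]
top [[426.0, 0.0, 290.6], [0.0, 426.0, 206.5], [0.0, 0.0, 1.0]] [[0.131, -0.969, 0.209, 343.482], [-0.991, -0.129, 0.025, -52.193], [0.003, -0.21, -0.978, 1100.065], [0.0, 0.0, 0.0, 1.0]]
wrist [[325.2, 0.0, 273.9], [0.0, 325.2, 208.3], [0.0, 0.0, 1.0]] [[0.386, 0.875, 0.29, 184.393], [0.922, -0.366, -0.124, 654.207], [-0.003, 0.316, -0.949, 383.197], [0.0, 0.0, 0.0, 1.0]]
```

View pics/top0.png

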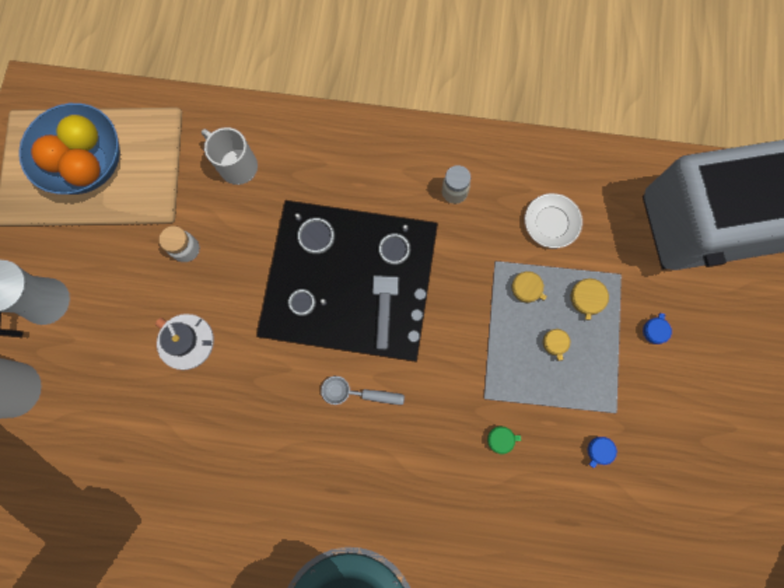

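View pics/scene0.png

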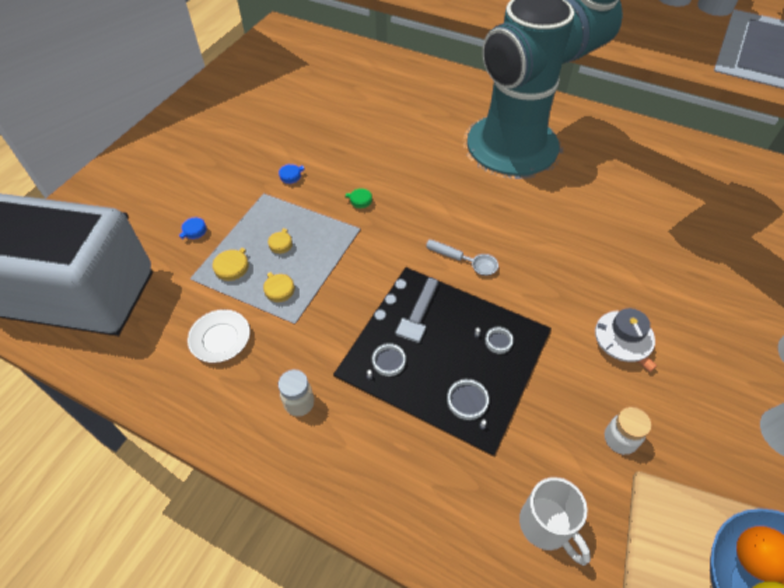

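View pics/wrist0.png

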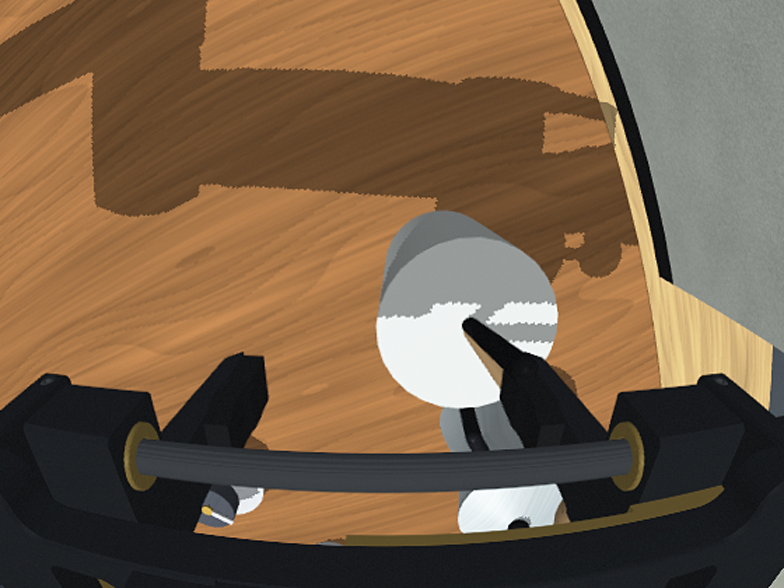

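In the top view (1.4x scale) the caps are yellow discs on the mat at (528,287), (590,297) and (557,343). The look-alikes are blue at (657,330) and (601,451) and green at (502,440), all off the mat. The cups are at (316,235), (394,248) and (302,302), and the wheel is at (180,340).

Run:
```python
from h import *
im=np.load('/tmp/top0.npy')
a=im[215:275,100:165]; b=im[135:265,175:325]; c=im[180:300,340:455]
save('wheel',a,8); save('hob',b,5); save('mat',c,6)
s=np.load('/tmp/scene0.npy'); save('wheels',s[205:280,410:485],8)
```

```text
(no output)
```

View pics/wheel.png

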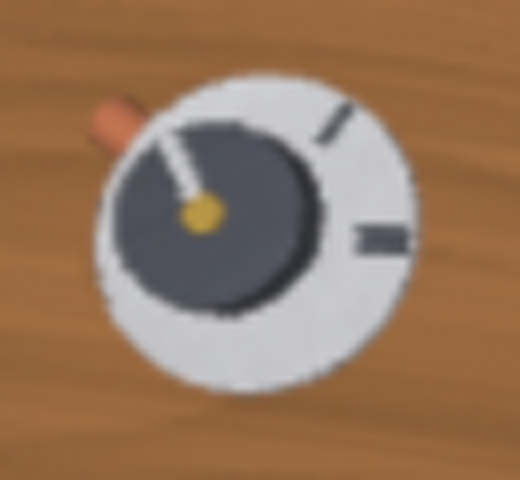

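View pics/wheels.png

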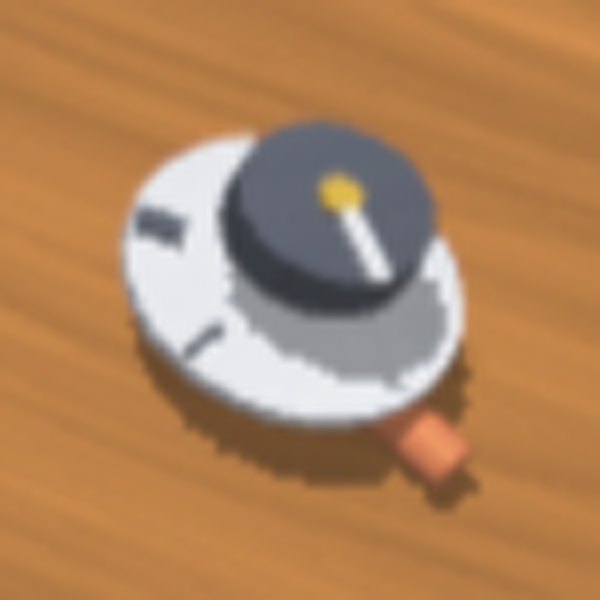

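View pics/hob.png

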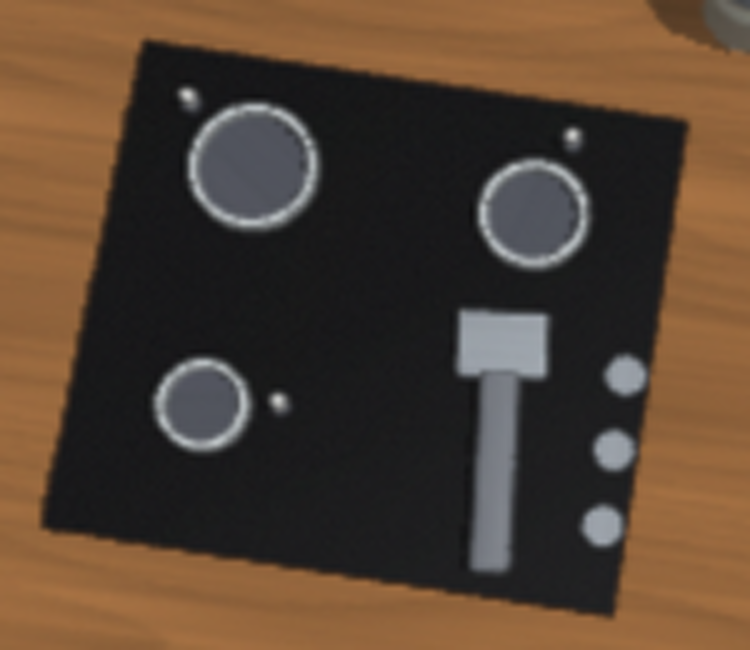

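View pics/mat.png

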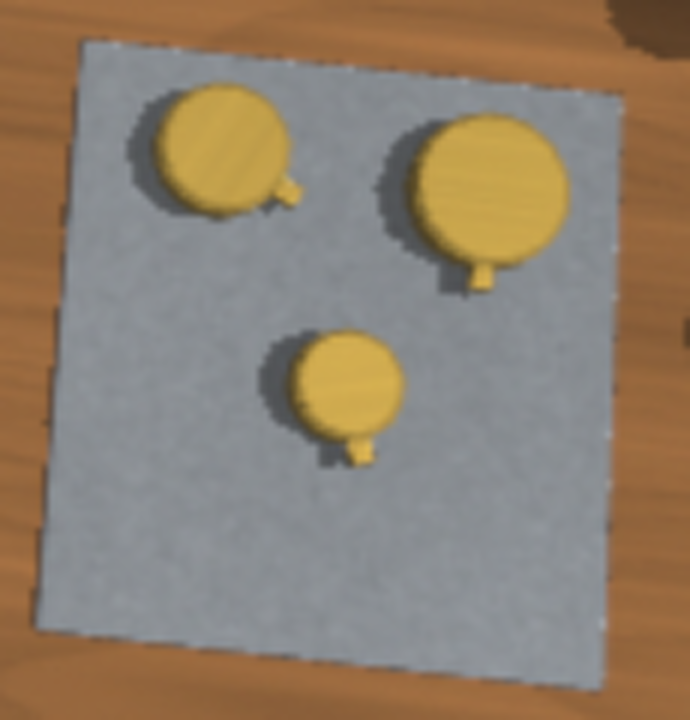

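```bash
cat > m0.py <<'E'
from h import *
def pt(crop,s,x,y): return ((x+.5)/s-.5+crop[0],(y+.5)/s-.5+crop[1])
def tri(a,b):
    o1,d1=ray('top',*a);o2,d2=ray('scene',*b)
    A=np.stack([d1,-d2],1);k=np.linalg.lstsq(A,o2-o1,rcond=None)[0]
    p,q=o1+k[0]*d1,o2+k[1]*d2; return (p+q)/2,np.linalg.norm(p-q)
W=lambda x,y:pt((100,215),8,x,y); S=lambda x,y:pt((410,205),8,x,y)
H=lambda x,y:pt((175,135),5,x,y); M=lambda x,y:pt((340,180),6,x,y)
E
python3 - <<'E'
from m0 import *
r=lambda v:np.round(v,1)
print('hub tri',tri(W(203,213),S(341,193)))
print('tip tri',tri(W(165,135),S(381,277)))
c=onz('top',*W(203,213),75);t=onz('top',*W(165,135),75)
print('hub',r(c),'tip',r(t),np.hypot(*(t-c)[:2]))
for n,p,q in [('open',W(382,241),S(160,227)),('shut',W(335,124),S(203,342))]:
    print(n,r(onz('top',*p,32)),r(onz('scene',*q,32)))
print('flange centre',r(onz('top',*W(258,233),30)))
for n,p in [('BL',(254,166)),('BM',(534,214)),('BS',(202,405))]: print(n,r(onz('top',*H(*p),20)))
for n,p in [('eL',(188,95)),('eM',(572,134)),('eS',(278,400))]: print(n,r(onz('top',*H(*p),28)))
for n,p in [('CM',(225,149)),('CL',(490,190)),('CS',(349,385))]: print(n,r(onz('top',*M(*p),28)))
for n,p in [('tM',(293,198)),('tL',(482,290)),('tS',(362,464))]: print(n,r(onz('top',*M(*p),21)))
for n,p in [('m1',(82,38)),('m2',(622,95)),('m3',(603,690)),('m4',(37,628))]: print(n,r(onz('top',*M(*p),4)))
for n,p in [('head end',(503,311)),('handle end',(490,570))]: print(n,r(onz('top',*H(*p),8+13)))
for n,p in [('h1',(143,40)),('h2',(689,120)),('h3',(613,616)),('h4',(42,527))]: print(n,r(onz('top',*H(*p),8)))
E
```

```text
hub tri (array([424.76068265, 360.19967952,  74.14090874]), np.float64(0.2773196558493988))
tip tri (array([446.81602847, 377.72617486,  71.84572246]), np.float64(0.4375349803065134))
hub [424.7 359.7  75. ] tip [446.5 376.2  75. ] 27.339992570650214
open [426.8 319.4  32. ] [428.8 319.7  32. ]
shut [461.4 341.6  32. ] [463.3 342.1  32. ]
flange centre [424.4 359.3  30. ]
BL [655.2 160.1  20. ]
BM [648.6   9.8  20. ]
BS [524.7 165.8  20. ]
eL [687.  199.5  28. ]
eM [692.4  -4.6  28. ]
eS [531. 126.  28.]
CM [ 607.2 -245.    28. ]
CL [ 604.3 -359.1   28. ]
CS [ 512.6 -305.8   28. ]
tM [ 591.3 -277.2   21. ]
tL [ 561.9 -360.7   21. ]
tS [ 481.1 -315.5   21. ]
m1 [ 655.  -181.9    4. ]
m2 [ 660.6 -421.     4. ]
m3 [ 402.  -427.5    4. ]
m4 [ 396.3 -188.9    4. ]
head end [594.3  18.6  21. ]
handle end [459.6   6.5  21. ]
h1 [721.  233.7   8. ]
h2 [715. -65.   8.]
h3 [446.  -58.5   8. ]
h4 [452.7 239.1   8. ]
```

Run:
```python
from m0 import *
im=np.load('/tmp/top0.npy'); save('tl',im[150:330,0:180],4)
r=lambda v:np.round(v,1)
for n,p,z in [('can base right edge',(68/1.4,302/1.4),0),('can low',(45/1.4,322/1.4),0),('sugar lid',(173/1.4,238/1.4),70),('dark can right',(40/1.4,385/1.4),0)]: print(n,r(onz('top',*p,z)))
```

```text
can base right edge [470.3 602.6   0. ]
can low [427.7 635.6   0. ]
sugar lid [601.3 403.3  70. ]
dark can right [313.5 614.7   0. ]
```

View pics/tl.png

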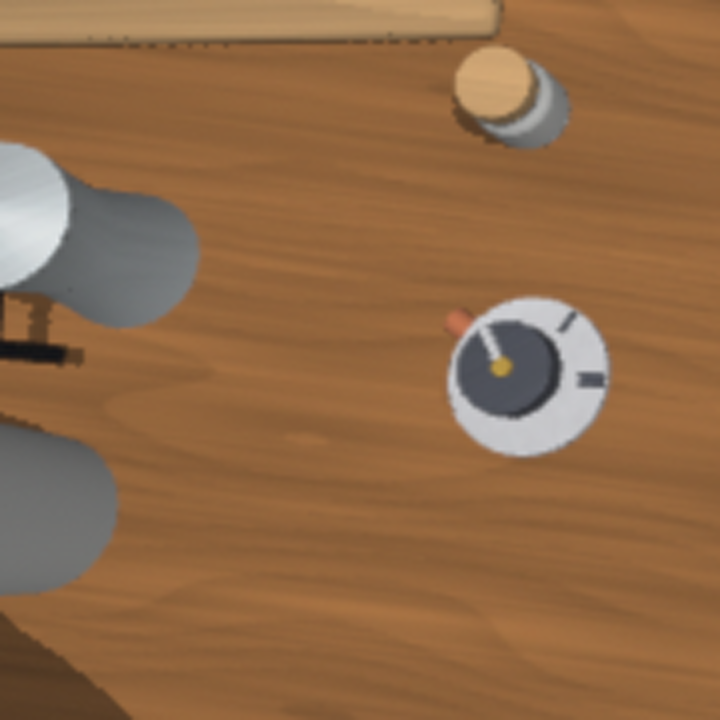

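>>> arm_command(steps=[-1, 0, 0, 60, 0, 0, 0, -1, 0, 0, 100, 0, 0, 0, -1, 55, -87, 100, 0, 0, 0, -1, 110, -175, 60, 0, 0, 0, -1, 164, -262, 0, 0, 0, 0, -1, 164, -262, -60, 0, 0, 0, -1, 164, -262, -60, 0, 0, 0], force=30)

```text
t: 1.02
tcp_pos: [406.0, 390.4, 236.4]
eef_rot: [0.619, 3.079, 0.001]
contact_force: [-0.0, 0.6, -0.8]
opening: 88.0
```

The wheel crop shows the pointer between the brown pipe stub and the shut mark. Both canisters are well clear of it.

>>> arm_command(steps=[-1, 0, 0, 0, 0, 0, 0, -1, 0, 0, 0, 0, 0, 0])

```text
t: 1.27
tcp_pos: [405.5, 392.2, 237.7]
eef_rot: [-0.62, -3.08, -0.001]
contact_force: [1.0, 0.8, 0.3]
opening: 88.3
```

Run:
```python
from h import *
s=state(); print(s['tcp_pos'],s['joint_positions'])
im=camera('top'); save('top1',im,1.4); im=camera('wrist'); save('w1',im,1.4)
```

```text
[405.50697622 392.21570075 237.71003445] [ 7.24271539e-01  7.31219360e-02  1.87412189e+00  6.06332784e-04
  1.19386466e+00 -4.49139469e-01]
```

View pics/w1.png

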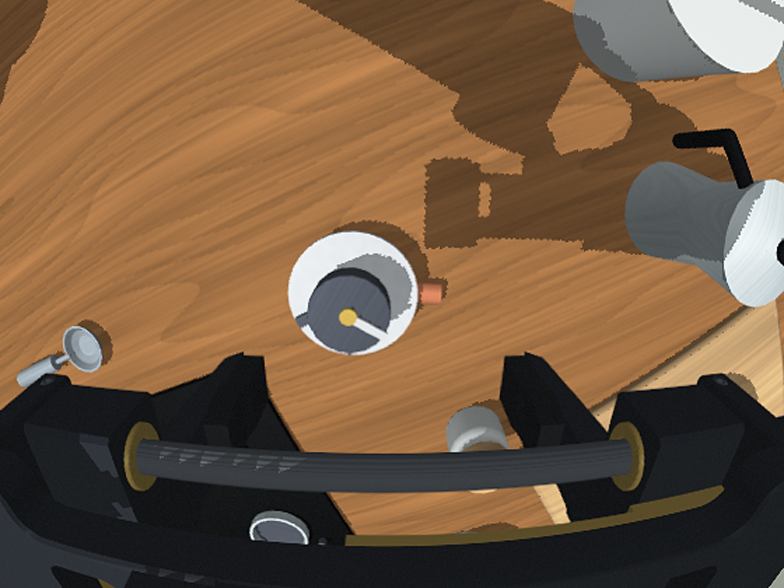

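Run:
```python
from h import *
print(onz('wrist',348/1.4,317/1.4,75))
```

```text
[424.55558194 360.03552895  75.        ]
```

>>> arm_command(steps=[-1, 19, -32, 0, 0, 0, 0, -1, 19, -32, -50, 0, 0, 0, -1, 19, -32, -100, 0, 0, 0, -1, 19, -32, -110, 0, 0, 0, -1, 19, -32, -110, 0, 0, 0])

```text
t: 2.0
tcp_pos: [424.5, 361.0, 128.3]
eef_rot: [0.617, 3.08, 0.001]
contact_force: [0.8, 0.3, 0.2]
opening: 88.2
```

>>> arm_command(steps=[-1, 0, -1, -30, 0, 0, 0, -1, 0, -1, -60, 0, 0, 0, -1, 0, -1, -60, 0, 0, 0, 1, 0, -1, -60, 0, 0, 0, 1, 0, -1, -60, 0, 0, 0, 1, 0, -1, -60, 0, 0, 0, 1, 0, -1, -60, 0, 0, 0, 1, 0, -1, -60, 0, 0, 0], force=30)

```text
t: 3.0
tcp_pos: [424.9, 359.2, 68.5]
eef_rot: [0.619, 3.079, 0.001]
contact_force: [-1.0, -1.0, 6.7]
opening: 57.0
```

>>> arm_command(steps=[1, 0, 0, 0, 0, 0, -0.16, 1, 0, 0, 0, 0, 0, -0.32, 1, 0, 0, 0, 0, 0, -0.48, 1, 0, 0, 0, 0, 0, -0.64, 1, 0, 0, 0, 0, 0, -0.8, 1, 0, 0, 0, 0, 0, -0.96, 1, 0, 0, 0, 0, 0, -1.1, 1, 0, 0, 0, 0, 0, -1.13])

```text
t: 4.0
tcp_pos: [424.7, 359.0, 68.5]
eef_rot: [2.171, 2.27, 0.001]
contact_force: [-3.0, 0.1, 7.3]
opening: 57.0
```

>>> arm_command(steps=[1, 0, 0, 0, 0, 0, -0.02, 1, 0, 0, 0, 0, 0, -0.02])

```text
t: 4.25
tcp_pos: [424.7, 358.8, 68.5]
eef_rot: [2.189, 2.251, 0.0]
contact_force: [-1.5, -2.7, 7.7]
opening: 57.1
```

Run:
```python
from h import *
s=state(); print(s['tcp_pos'],s['eef_rot'],s['moment'],s['joint_positions'][5],s['opening'])
save('w2',camera('wrist'),1.4)
```

```text
[424.66058895 358.81588645  68.45782212] [2.18948212e+00 2.25103644e+00 1.99062417e-04] [-0.38459556  0.34891914  1.14264946] 0.6309128201111307 57.06181510327468
```

View pics/w2.png

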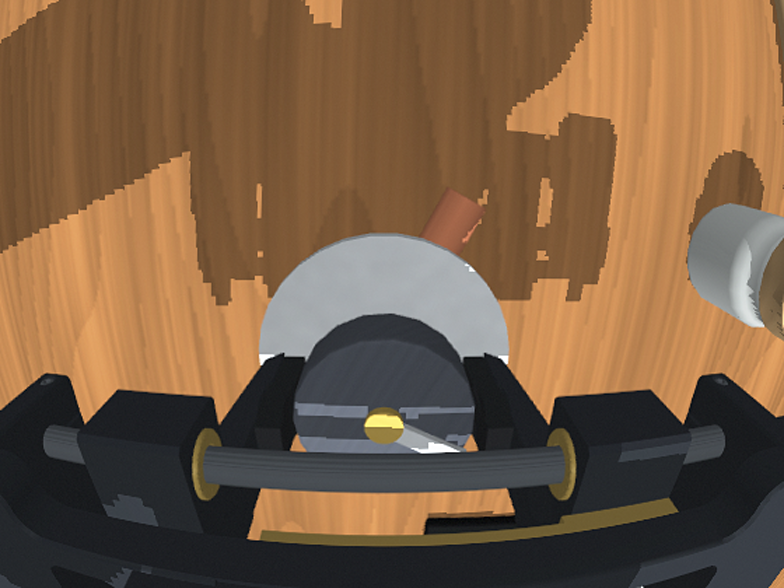

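The wheel is against its stop: the moment is 1.1 N m at about 0 rad. I'll release it, rise, and verify.

>>> arm_command(steps=[-1, 0, 0, 0, 0, 0, 0, -1, 0, 0, 0, 0, 0, 0, -1, 0, 0, 40, 0, 0, 0, -1, 0, 0, 90, 0, 0, 0, -1, 0, 0, 140, 0, 0, 0, -1, 10, -60, 160, 0, 0, -0.1, -1, 15, -120, 160, 0, 0, -0.2, -1, 15, -120, 160, 0, 0, -0.2])

```text
t: 5.3
tcp_pos: [439.5, 235.8, 227.4]
eef_rot: [2.413, 2.011, -0.0]
contact_force: [-0.8, 0.4, -0.5]
opening: 88.0
```

Run:
```python
from h import *
s=state(); print(s['tcp_pos'],s['eef_rot'])
im=camera('top');save('t3',im[205:285,90:175],8)
r=lambda v:np.round(v,1)
im0=np.load('/tmp/top0.npy')
print('mug rim',r(onz('top',225/1.4,145/1.4,95)),r(onz('top',240/1.4,175/1.4,0)))
print('salt',r(onz('top',457/1.4,178/1.4,75)))
print('saucer',r(onz('top',553/1.4,221/1.4,10)))
print('spoon',r(onz('top',336/1.4,390/1.4,5)),r(onz('top',403/1.4,398/1.4,5)))
```

```text
[439.47108629 235.8097714  227.40707773] [ 2.41271569e+00  2.01111668e+00 -2.90808900e-04]
mug rim [780.1 336.2  95. ] [762.7 331.3   0. ]
salt [780.9 -89.7  75. ]
saucer [ 745.6 -284.6   10. ]
spoon [375.1  78.6   5. ] [376.9 -43.6   5. ]
```

View pics/t3.png

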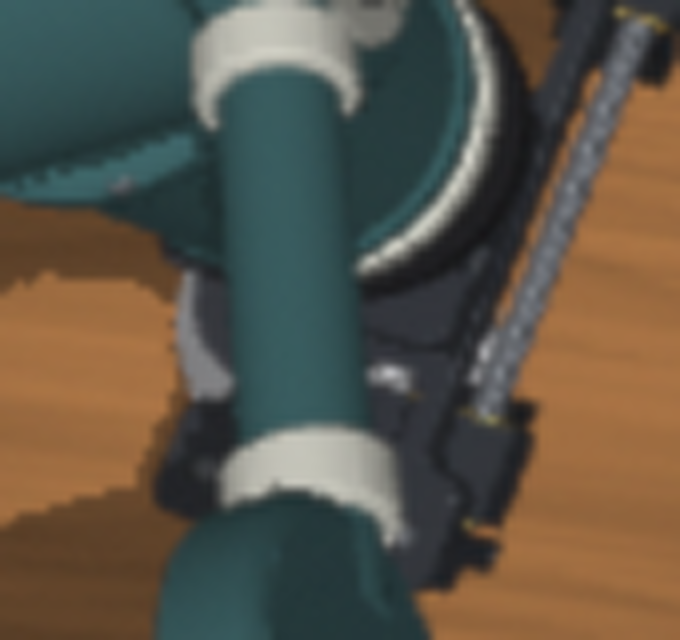

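>>> arm_command(steps=[-1, 8, -60, 0, 0, 0, -0.15, -1, 16, -120, 0, 0, 0, -0.3, -1, 24, -180, 0, 0, 0, -0.45, -1, 32, -240, 0, 0, 0, -0.6, -1, 40, -300, 0, 0, 0, -0.75, -1, 48, -360, 0, 0, 0, -0.9, -1, 56, -420, 0, 0, 0, -1.0, -1, 64, -480, 0, 0, 0, -1.09])

```text
t: 6.35
tcp_pos: [504.5, -241.9, 226.7]
eef_rot: [-3.104, -0.475, -0.001]
contact_force: [-0.2, 0.2, 0.4]
opening: 87.9
```

>>> arm_command(steps=[-1, 8, -61, -30, 0, 0, 0, -1, 8, -61, -57, 0, 0, 0, -1, 8, -61, -57, 0, 0, 0])

```text
t: 6.72
tcp_pos: [510.2, -300.7, 166.4]
eef_rot: [-3.1, -0.476, 0.008]
contact_force: [0.6, 0.5, -0.4]
opening: 88.0
```

Run:
```python
from h import *
s=state(); print(s['tcp_pos'],s['eef_rot'])
im=camera('top');np.save('/tmp/top4.npy',im);save('t4',im[205:285,90:175],8)
P=camera_params('wrist');im=camera('wrist');np.save('/tmp/w4.npy',im);save('w4',im,1.4)
import pickle;pickle.dump(P,open('/tmp/w4.pkl','wb'))
```

```text
[ 510.24420052 -300.66529251  166.42100073] [-3.09982198 -0.476411    0.00800726]
```

View pics/t4.png

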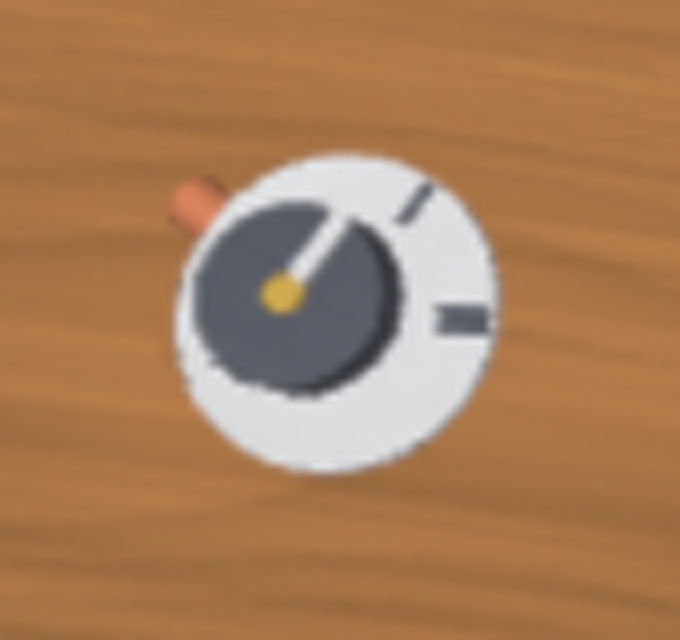

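View pics/w4.png

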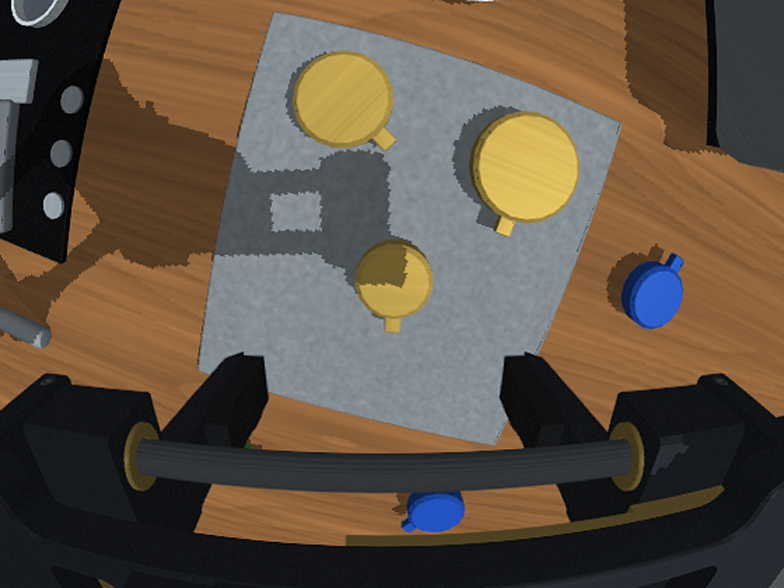

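```bash
cat > caps.py <<'E'
from h import *
from scipy.optimize import least_squares
def caps(name,im,P,base=4):
    hsv=cv2.cvtColor(im,cv2.COLOR_RGB2HSV)
    m=((hsv[:,:,0]>18)&(hsv[:,:,0]<30)&(hsv[:,:,1]>110)&(hsv[:,:,2]>70)).astype(np.uint8)
    cs,_=cv2.findContours(m,cv2.RETR_EXTERNAL,cv2.CHAIN_APPROX_NONE); out=[]
    for c in cs:
        if cv2.contourArea(c)<150: continue
        q=np.array([onz(name,u,v,base+21,P)[:2] for u,v in c[:,0,:]])
        c0=np.median(q,0)
        f=least_squares(lambda x:np.hypot(q[:,0]-x[0],q[:,1]-x[1])-x[2],[*c0,28],loss='soft_l1',f_scale=.7)
        x,y,R=f.x
        if abs(R-29)>9: continue
        if not(-500<y<400): continue
        # tab at height base+16..20
        q2=np.array([onz(name,u,v,base+20,P)[:2] for u,v in c[:,0,:]])
        d=np.hypot(q2[:,0]-x,q2[:,1]-y); k=d>R+4
        if not k.any(): out.append((x,y,R,None)); continue
        w=(q2[k]-[x,y]).mean(0); th=np.degrees(np.arctan2(w[1],w[0]))
        out.append((round(x,1),round(y,1),round(R,1),round(th,1),round(d.max(),1)))
    return out
E
python3 - <<'E'
from caps import *
import pickle
print('top0',caps('top',np.load('/tmp/top0.npy'),camera_params('top')))
print('top4',caps('top',np.load('/tmp/top4.npy'),camera_params('top')))
print('wrist',caps('wrist',np.load('/tmp/w4.npy'),pickle.load(open('/tmp/w4.pkl','rb'))))
p=lambda x,y:((x+.5)/8-.5+90,(y+.5)/8-.5+205)
a=onz('top',*p(283,294),74);b=onz('top',*p(343,215),74);s=onz('top',*p(415,203),32);print(a,np.degrees(np.arctan2(*(b-a)[1::-1])),np.degrees(np.arctan2(*(s-a)[1::-1])))
E
```

```text
top0 [(np.float64(512.0), np.float64(-305.2), np.float64(23.1), np.float64(-163.6), np.float64(31.1)), (np.float64(604.2), np.float64(-359.1), np.float64(33.2), np.float64(179.2), np.float64(41.4)), (np.float64(607.5), np.float64(-244.6), np.float64(27.9), np.float64(-116.6), np.float64(38.0))]
top4 [(np.float64(607.5), np.float64(-244.6), np.float64(27.9), np.float64(-116.6), np.float64(38.0))]
wrist [(np.float64(513.7), np.float64(-305.6), np.float64(23.9), np.float64(-163.3), np.float64(33.7)), (np.float64(604.6), np.float64(-359.5), np.float64(33.5), np.float64(179.2), np.float64(43.3)), (np.float64(608.0), np.float64(-245.1), np.float64(28.3), np.float64(-117.8), np.float64(38.5))]
[424.50734116 360.04794083  74.        ] -26.4068130386347 -26.275064364944722
```

Wheel is verified shut: the pointer is at -26.4° and the mark at -26.3°. The wrist view agrees with the top view on the small cap at (513,-305.5), radius 24, on the mat. It's yellow/brass, so it's the right one.

>>> arm_command(steps=[-1, 2.8, -4.8, -45, 0, 0, 0, -1, 2.8, -4.8, -90, 0, 0, 0, -1, 2.8, -4.8, -120, 0, 0, 0, -1, 2.8, -4.8, -120, 0, 0, 0, -1, 2.8, -4.8, -120, 0, 0, 0])

```text
t: 7.45
tcp_pos: [516.0, -307.1, 52.7]
eef_rot: [3.103, 0.478, 0.004]
contact_force: [0.5, -0.7, 1.2]
opening: 87.9
```

>>> arm_command(steps=[-1, -3, 1.6, -21.5, 0, 0, 0, -1, -3, 1.6, -21.5, 0, 0, 0, -1, -3, 1.6, -21.5, 0, 0, 0])

```text
t: 7.82
tcp_pos: [512.3, -305.9, 30.7]
eef_rot: [3.103, 0.477, 0.003]
contact_force: [-0.3, -1.2, 0.6]
opening: 87.9
```

>>> arm_command(steps=[1, 0, 0, 0, 0, 0, 0, 1, 0, 0, 0, 0, 0, 0, 1, 0, 0, 0, 0, 0, 0, 1, 0, 0, 0, 0, 0, 0, 1, 0, 0, 0, 0, 0, 0, 1, 0, 0, 0, 0, 0, 0], force=30)

```text
t: 8.57
tcp_pos: [511.6, -305.5, 29.4]
eef_rot: [3.105, 0.477, 0.001]
contact_force: [-0.5, 2.1, 7.0]
opening: 46.8
```

>>> arm_command(steps=[1, 0, 0, 20, 0, 0, 0, 1, 0, 0, 60, 0, 0, 0, 1, 0, 0, 100, 0, 0, 0, 1, 0, 0, 120, 0, 0, 0, 1, 0, 0, 120, 0, 0, 0])

```text
t: 9.2
tcp_pos: [512.2, -306.1, 150.9]
eef_rot: [3.102, 0.476, 0.005]
contact_force: [-0.0, -0.2, -0.8]
opening: 46.9
```

Run:
```python
from h import *
s=state(); print(s['tcp_pos'],s['eef_rot'],s['opening'],s['contact_force'])
P=camera_params('wrist');im=camera('wrist');save('w5',im,1.4)
```

```text
[ 512.1647313  -306.12052432  150.92088301] [3.10239574 0.47646071 0.00467038] 46.92890537113349 [-0.00821318 -0.18390811 -0.80498694]
```

View pics/w5.png

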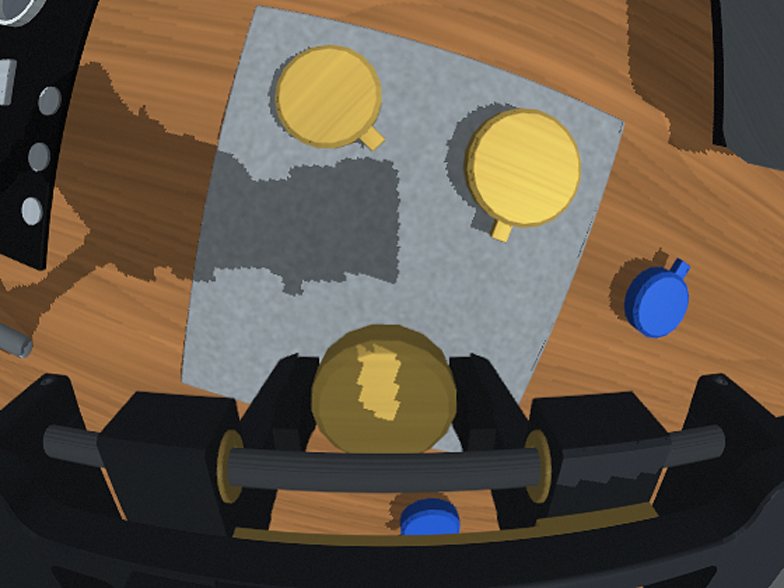

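```bash
cat > held.py <<'E'
from h import *
from scipy.optimize import least_squares
def held(im,P,tcp,rot,R,dz,n=None):
    hsv=cv2.cvtColor(im,cv2.COLOR_RGB2HSV)
    m=((hsv[:,:,0]>15)&(hsv[:,:,0]<32)&(hsv[:,:,1]>110)&(hsv[:,:,2]>50)).astype(np.uint8)
    u,v=proj('wrist',tcp,P)
    cs,_=cv2.findContours(m,cv2.RETR_EXTERNAL,cv2.CHAIN_APPROX_NONE)
    c=min(cs,key=lambda c:-cv2.pointPolygonTest(c,(u,v-25),True) if cv2.contourArea(c)>800 else 1e9)[:,0,:]
    top=[ (x,c[c[:,0]==x,1].min()) for x in range(c[:,0].min()+8,c[:,0].max()-7)]
    z=tcp[2]-dz+22
    q=np.array([onz('wrist',x,y,z,P)[:2] for x,y in top])
    f=least_squares(lambda p:np.hypot(q[:,0]-p[0],q[:,1]-p[1])-R,tcp[:2],loss='soft_l1',f_scale=.5)
    d=f.x-np.array(tcp[:2]); n=np.arctan2(rot[1],rot[0]); psi=2*n-np.pi/2
    tx=np.array([-np.sin(psi),np.cos(psi)]); ty=np.array([np.cos(psi),np.sin(psi)])
    print('held centre',np.round(f.x,1),'offset world',np.round(d,1),'tool x,y',round(d@tx,1),round(d@ty,1),'psi',round(np.degrees(psi),1),'rms',round(np.sqrt(np.mean(f.fun**2)),2),len(q))
if __name__=='__main__':
    import sys
    s=state();P=camera_params('wrist');im=camera('wrist')
    held(im,P,s['tcp_pos'],s['eef_rot'],float(sys.argv[1]),float(sys.argv[2]))
    hsv=cv2.cvtColor(im,cv2.COLOR_RGB2HSV)
E
python3 held.py 24 25.4
```

```text
held centre [ 516.7 -303.6] offset world [5.6 1.8] tool x,y 5.9 -0.1 psi -72.5 rms 0.49 88
```

```bash
sed -i 's/-dz+22/-dz+8/' held.py; python3 held.py 24 25.4
```

```text
held centre [ 510.7 -304.7] offset world [0.3 0.3] tool x,y 0.4 -0.2 psi -432.5 rms 0.21 88
```

>>> arm_command(steps=[1, 2, 50, 0, 0, 0, 0.18, 1, 4, 100, 0, 0, 0, 0.36, 1, 6, 150, 0, 0, 0, 0.54, 1, 8, 200, 0, 0, 0, 0.72, 1, 10, 250, 0, 0, 0, 0.9, 1, 12, 300, 0, 0, 0, 1.08, 1, 13, 350, 0, 0, 0, 1.26, 1, 14, 390, 0, 0, 0, 1.435])

```text
t: 10.35
tcp_pos: [523.5, 86.4, 146.6]
eef_rot: [-2.016, -2.406, 0.004]
contact_force: [0.7, 0.7, -0.4]
opening: 47.0
```

>>> arm_command(steps=[1, 0, 0, 0, 0, 0, 0, 1, 0, 0, 0, 0, 0, 0])

```text
t: 10.6
tcp_pos: [524.1, 84.3, 147.3]
eef_rot: [-2.026, -2.399, 0.004]
contact_force: [0.1, 0.0, -1.0]
opening: 46.9
```

```bash
python3 - <<'E'
from h import *
import pickle
s=state(); print(s['tcp_pos'],s['eef_rot'],s['opening'])
P=camera_params('wrist');im=camera('wrist');np.save('/tmp/w6.npy',im);pickle.dump(P,open('/tmp/w6.pkl','wb'));save('w6',im,1.4)
E
python3 held.py 24 25.4
```

```text
[524.13605749  84.29307248 147.27165694] [-2.02578228 -2.39909199  0.00389987] 46.90578807946068
held centre [523.7  84.9] offset world [-0.7  1.1] tool x,y 1.2 -0.5 psi -350.4 rms 0.18 89
```

View pics/w6.png

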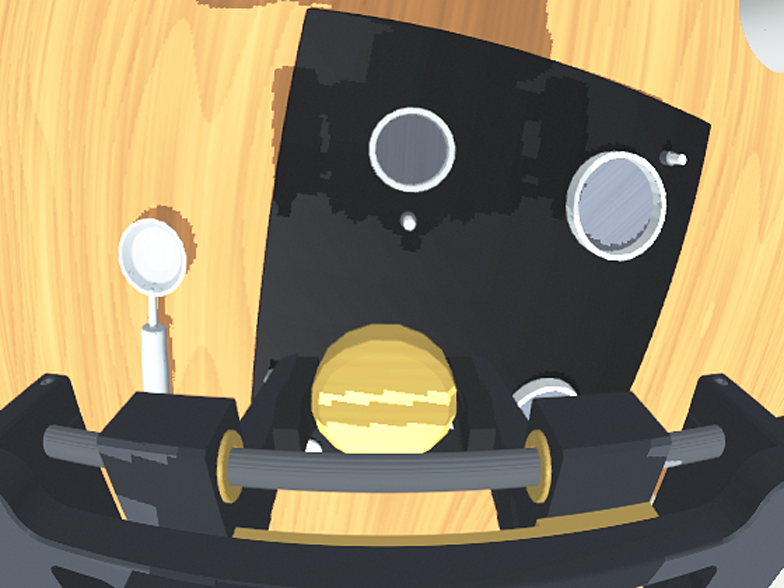

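Run:
```python
from h import *
import pickle
P=pickle.load(open('/tmp/w6.pkl','rb'));im=np.load('/tmp/w6.npy')
save('c6',im[60:175,250:370],6)
r=lambda v:np.round(v,1)
f=lambda x,y,z:onz('wrist',x/1.4,y/1.4,z,P)
a=f(412,149,20);print(r(a))
for z,(x,y) in [(28,(408,218)),(8,(410,230))]:
    b=f(x,y,z);print(z,r(b),np.hypot(*(b-a)[:2]),np.degrees(np.arctan2(*(b-a)[1::-1])))
a=f(617,206,20);b=f(683,158,28);print('L',r(a),r(b),np.hypot(*(b-a)[:2]),np.degrees(np.arctan2(*(b-a)[1::-1])))
```

```text
[525. 166.  20.]
28 [528.9 129.5  28. ] 36.749212249048895 -83.81939647890876
8 [532.9 119.7   8. ] 46.97591793467122 -80.27933891489397
L [651.7 160.5  20. ] [686.9 200.9  28. ] 53.611132890131586 48.87908087917379
```

View pics/c6.png

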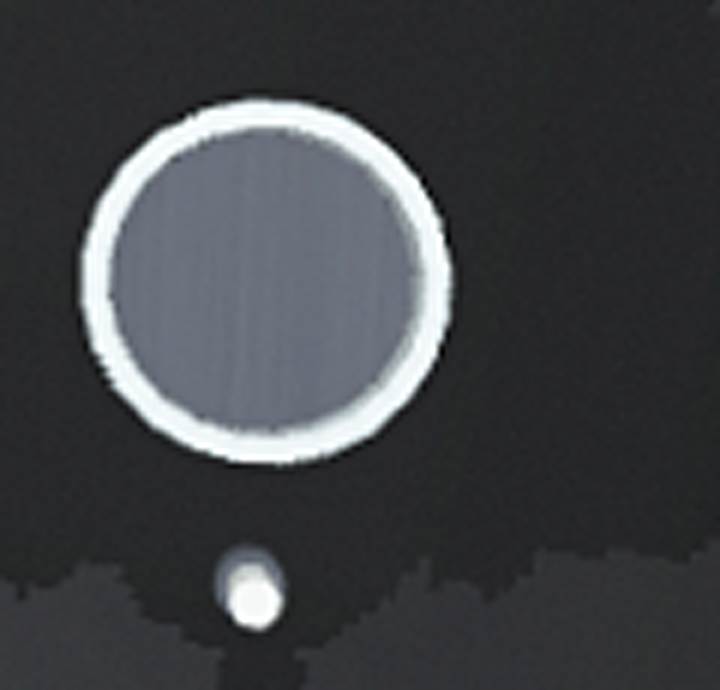

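Run:
```python
from h import *
import pickle
P=pickle.load(open('/tmp/w6.pkl','rb'))
g=lambda x,y,z:onz('wrist',(x+.5)/6-.5+250,(y+.5)/6-.5+60,z,P)
a=g(267,282,20)
for z,q in [(28,(256,601)),(8,(246,572))]:
    b=g(*q,z);print(a,b,np.hypot(*(b-a)[:2]),np.degrees(np.arctan2(*(b-a)[1::-1])))
```

```text
[524.83340314 165.8746305   20.        ] [530.07372295 126.57493859  28.        ] 39.64753126903223 -82.40483967380592
[524.83340314 165.8746305   20.        ] [529.69165722 126.99404692   8.        ] 39.18293521662575 -82.87762278519851
```

>>> arm_command(steps=[1, 0.5, 40, 0, 0, 0, 0, 1, 1, 80.5, 0, 0, 0, 0, 1, 1, 80.5, -40, 0, 0, 0, 1, 1, 80.5, -80, 0, 0, 0, 1, 1, 80.5, -85, 0, 0, 0, 1, 1, 80.5, -85, 0, 0, 0, 1, 1, 80.5, -85, 0, 0, 0])

```text
t: 11.58
tcp_pos: [527.8, 165.1, 65.7]
eef_rot: [2.026, 2.399, 0.004]
contact_force: [0.0, 0.5, -1.1]
opening: 47.0
```

>>> arm_command(steps=[1, 0, 0, 0, 0, 0, 0, 1, 0, 0, 0, 0, 0, 0])

```text
t: 11.82
tcp_pos: [526.8, 165.3, 64.9]
eef_rot: [2.025, 2.4, 0.002]
contact_force: [-0.0, 0.6, -0.8]
opening: 46.9
```

```bash
python3 held.py 24 25.4
python3 - <<'E'
from h import *
s=state(); print(s['tcp_pos'],s['eef_rot'],s['opening'])
im=camera('wrist');save('w7',im,1.4)
E
```

```text
held centre [526.3 166.2] offset world [-0.5  0.9] tool x,y 1.0 -0.3 psi 9.7 rms 0.21 89
[526.57984125 165.29020745  64.58649686] [2.02555034e+00 2.40044376e+00 1.65783847e-03] 46.81350740610872
```

View pics/w7.png

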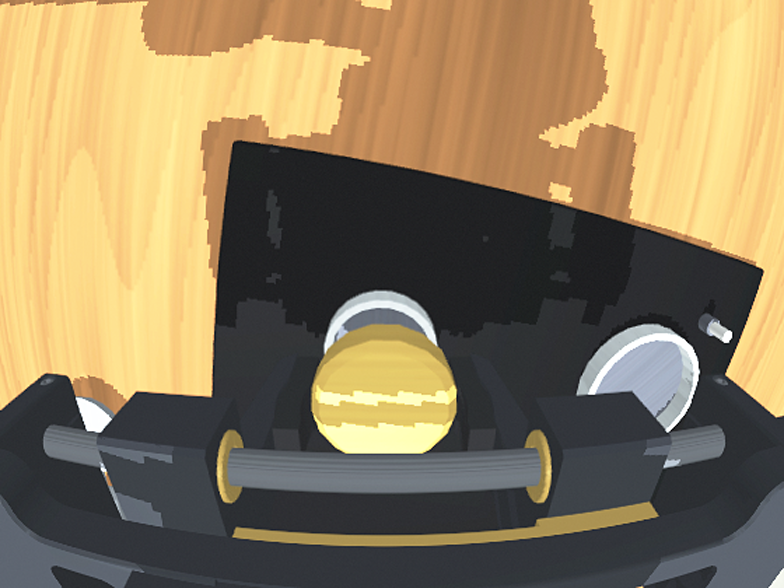

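>>> arm_command(steps=[1, -0.7, 0, -12, 0, 0, 0, 1, -0.7, 0, -18, 0, 0, 0, 1, -0.7, 0, -18, 0, 0, 0, 1, -0.7, 0, -18, 0, 0, 0, 1, -0.7, 0, -18, 0, 0, 0])

```text
t: 12.55
tcp_pos: [525.4, 165.2, 45.8]
eef_rot: [-2.026, -2.401, 0.0]
contact_force: [0.1, -0.5, -0.1]
opening: 46.9
```

>>> arm_command(steps=[1, 0, 0, -4, 0, 0, 0, 1, 0, 0, -7, 0, 0, 0, 1, 0, 0, -7, 0, 0, 0, 1, 0, 0, -7, 0, 0, 0])

```text
t: 13.05
tcp_pos: [525.4, 165.2, 38.8]
eef_rot: [-2.026, -2.401, 0.0]
contact_force: [0.9, 1.1, -0.2]
opening: 46.8
```

```bash
python3 held.py 24 25.4
python3 - <<'E'
from h import *
s=state(); print(s['tcp_pos'],s['eef_rot'],s['opening'],s['contact_force'])
im=camera('wrist');save('w8',im,1.4)
E
```

```text
held centre [524.8 166.1] offset world [-0.6  0.9] tool x,y 1.0 -0.5 psi -350.3 rms 0.21 89
[525.43551705 165.18387904  38.84463022] [-2.02596627e+00 -2.40101719e+00  1.04496183e-05] 46.63780403232419 [ 0.96788558  0.27450904 -0.74160541]
```

View pics/w8.png

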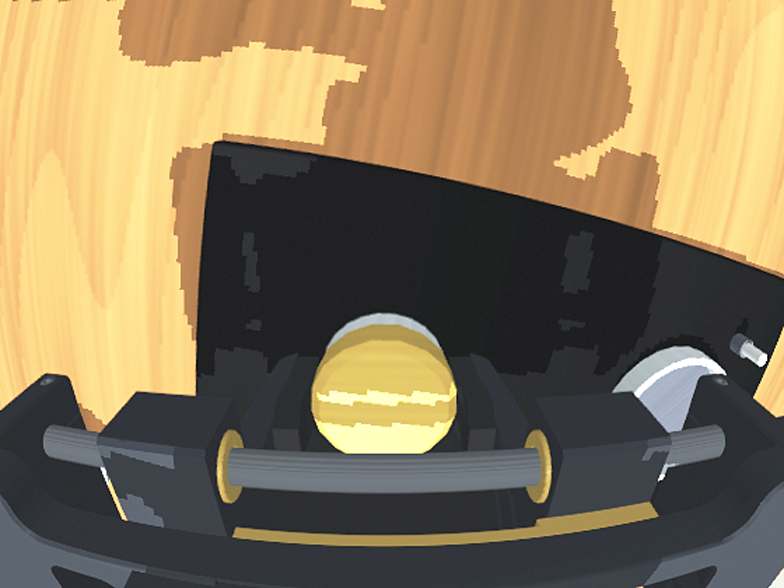

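>>> arm_command(steps=[1, 0, 0, -1.4, 0, 0, 0, 1, 0, 0, -1.4, 0, 0, 0, -1, 0, 0, -1.4, 0, 0, 0, -1, 0, 0, -1.4, 0, 0, 0, -1, 0, 0, 40, 0, 0, 0, -1, 0, 0, 90, 0, 0, 0, -1, -20, -50, 110, 0, 0, 0, -1, -20, -50, 110, 0, 0, 0])

```text
t: 14.15
tcp_pos: [505.8, 113.6, 151.0]
eef_rot: [2.027, 2.397, 0.003]
contact_force: [0.0, 1.2, 0.7]
opening: 88.8
```

```bash
cat > look.py <<'E'
from caps import *
import sys,pickle
n=sys.argv[1]
s=state(); print(np.round(s['tcp_pos'],1),np.round(s['eef_rot'],3),round(s['opening'],1))
P=camera_params('wrist');im=camera('wrist');pickle.dump((im,P),open('/tmp/%s.pkl'%n,'wb'));save(n,im,1.4)
for b in (4,12): print(b,[tuple(map(float,c)) for c in caps('wrist',im,P,b)])
E
python3 look.py w9
```

```text
[505.8 113.6 151. ] [2.027 2.397 0.003] 88.8
4 [(422.9, -88.2, 32.5, -138.4, 50.9), (699.0, 2.5, 32.8, 7.5, 48.8), (365.1, -56.3, 37.6, -175.4, 49.2), (838.2, 114.2, 33.1, 150.3, 81.3), (525.5, 166.7, 24.0, -91.6, 33.8), (652.7, 281.6, 32.0, 57.7, 68.0), (588.2, 279.1, 20.0, 80.1, 30.5)]
12 [(425.1, -79.0, 31.5, -132.9, 49.2), (692.3, 8.7, 31.7, 7.4, 47.3), (369.2, -48.2, 36.4, -175.7, 47.6), (826.9, 116.9, 32.0, 152.3, 78.7), (524.4, 167.6, 23.2, -91.6, 32.7), (647.4, 278.8, 31.0, 56.8, 65.9)]
```

View pics/w9.png

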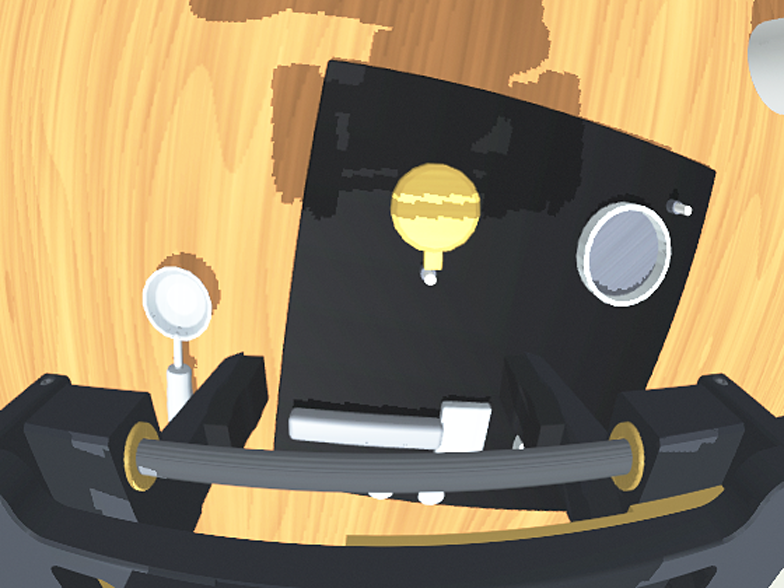

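Run:
```python
from h import *
import pickle
im,P=pickle.load(open('/tmp/w9.pkl','rb'));save('c9',im[105:215,260:365],6)
```

```text
(no output)
```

View pics/c9.png

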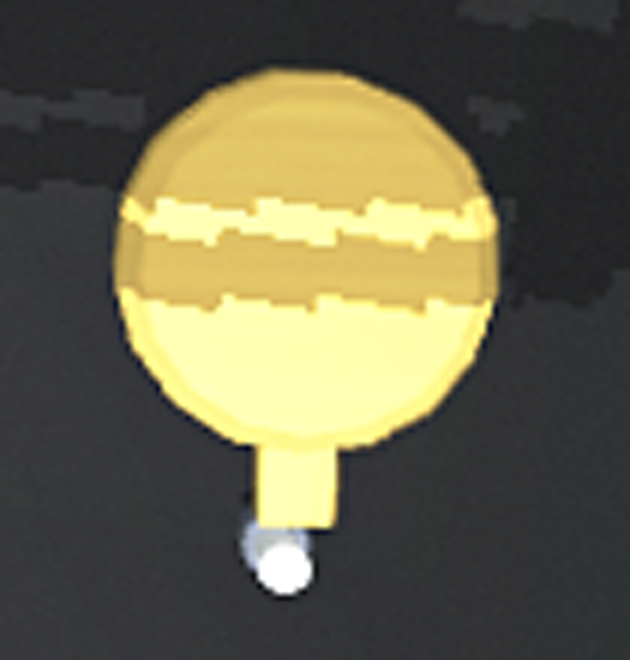

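Run:
```python
from h import *
import pickle
im,P=pickle.load(open('/tmp/w9.pkl','rb'))
g=lambda x,y,z:onz('wrist',(x+.5)/6-.5+260,(y+.5)/6-.5+105,z,P)
a=g(306,260,33)
t=g(297,527,32); e=g(284,568,28); e0=g(276,545,18)
for b in (t,e):
    print(a.round(1),b.round(1),np.hypot(*(b-a)[:2]),np.degrees(np.arctan2(*(b-a)[1::-1])))
p=g(257,490,32);q=g(337,490,32);r=q-p;print('tab cross',np.hypot(*r[:2]),np.degrees(np.arctan2(r[1],r[0]))-90)
print('tab side dir', *[np.degrees(np.arctan2(*(g(*u,32)-g(*v,32))[1::-1])) for u,v in [((258,522),(256,455)),((335,522),(337,455))]])
```

```text
[524.2 167.3  33. ] [529.9 133.2  32. ] 34.559134703809335 -80.60179009778652
[524.2 167.3  33. ] [529.9 126.4  28. ] 41.278083167476176 -82.06379765951212
tab cross 10.270176330501492 -80.19614006404193
tab side dir -77.39571101514584 -80.08857543547117
```

Small cap is seated within about 1.5 mm, tab at -80.6° against the electrode at -82°. Next is the medium cap.

>>> arm_command(steps=[-1, 15, -51, 0, 0, 0, -0.1, -1, 30, -102, 0, 0, 0, -0.2, -1, 45, -153, 0, 0, 0, -0.3, -1, 60, -204, 0, 0, 0, -0.4, -1, 75, -255, 0, 0, 0, -0.5, -1, 90, -306, 0, 0, 0, -0.6, -1, 102, -358, 0, 0, 0, -0.64, -1, 102, -358, 0, 0, 0, -0.64])

```text
t: 15.2
tcp_pos: [608.3, -245.6, 147.3]
eef_rot: [-2.681, -1.637, 0.001]
contact_force: [-0.1, 0.5, -0.4]
opening: 88.2
```

>>> arm_command(steps=[-1, 0, 0, 0, 0, 0, 0, -1, 0, 0, 0, 0, 0, 0])

```text
t: 15.45
tcp_pos: [607.1, -241.0, 148.0]
eef_rot: [-2.676, -1.643, 0.001]
contact_force: [-1.5, 0.1, -0.0]
opening: 88.1
```

```bash
python3 look.py w10
```

```text
[ 607.1 -241.   148. ] [-2.676e+00 -1.643e+00  1.000e-03] 88.1
4 [(609.0, -347.4, 28.7, -84.8, 39.7), (608.7, -243.7, 28.9, -117.8, 39.2)]
12 [(610.1, -341.5, 27.7, -84.8, 38.4), (609.8, -241.2, 27.9, -117.8, 37.9)]
```

View pics/w10.png

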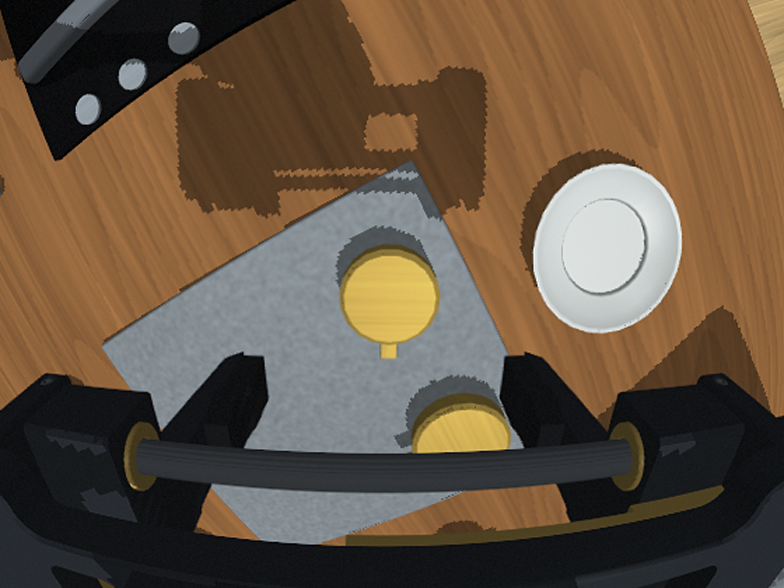

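>>> arm_command(steps=[-1, 1, -3.6, -40, 0, 0, 0, -1, 1, -3.6, -80, 0, 0, 0, -1, 1, -3.6, -100, 0, 0, 0, -1, 1, -3.6, -100, 0, 0, 0, -1, 1, -3.6, -100, 0, 0, 0, -1, 1, -3.6, -100, 0, 0, 0])

```text
t: 16.25
tcp_pos: [609.9, -247.0, 51.0]
eef_rot: [2.676, 1.64, 0.003]
contact_force: [0.1, -0.5, -0.7]
opening: 87.9
```

>>> arm_command(steps=[-1, -1.2, 2, -20.5, 0, 0, 0, -1, -1.2, 2, -20.5, 0, 0, 0, -1, -1.2, 2, -20.5, 0, 0, 0, -1, -1.2, 2, -20.5, 0, 0, 0])

```text
t: 16.75
tcp_pos: [609.8, -245.5, 29.7]
eef_rot: [2.675, 1.639, 0.006]
contact_force: [3.5, -0.5, 5.2]
opening: 88.4
```

>>> arm_command(steps=[1, 0, 0, 0, 0, 0, 0, 1, 0, 0, 0, 0, 0, 0, 1, 0, 0, 0, 0, 0, 0, 1, 0, 0, 0, 0, 0, 0, 1, 0, 0, 0, 0, 0, 0, 1, 0, 0, 0, 0, 0, 0])

```text
t: 17.5
tcp_pos: [607.6, -244.5, 29.4]
eef_rot: [2.678, 1.641, 0.001]
contact_force: [-2.5, 1.6, 10.3]
opening: 56.8
```

>>> arm_command(steps=[1, 0, 0, 20, 0, 0, 0, 1, 0, 0, 60, 0, 0, 0, 1, 0, 0, 100, 0, 0, 0, 1, 0, 0, 120, 0, 0, 0, 1, 0, 0, 120, 0, 0, 0, 1, 0, 0, 120, 0, 0, 0])

```text
t: 18.25
tcp_pos: [606.1, -243.9, 146.4]
eef_rot: [-2.676, -1.64, 0.003]
contact_force: [-0.0, -0.6, -0.8]
opening: 56.6
```

```bash
python3 held.py 29 26; python3 look.py w11
```

```text
held centre [ 605.3 -244.6] offset world [-0.8 -0.6] tool x,y -0.9 -0.4 psi -387.0 rms 0.2 115
[ 605.9 -243.8  146. ] [-2.676 -1.64   0.003] 56.8
4 []
12 []
```

View pics/w11.png

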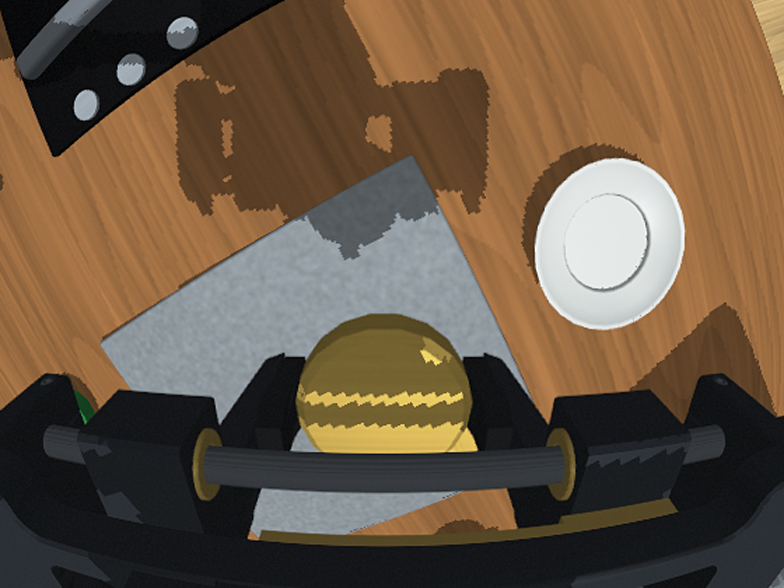

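>>> arm_command(steps=[1, 10, 30, 0, 0, 0, 0.18, 1, 20, 60, 0, 0, 0, 0.36, 1, 30, 90, 0, 0, 0, 0.54, 1, 40, 120, 0, 0, 0, 0.72, 1, 50, 150, 0, 0, 0, 0.9, 1, 60, 180, 0, 0, 0, 1.08, 1, 70, 210, 0, 0, 0, 1.26, 1, 80, 225, 0, 0, 0, 1.44])

```text
t: 19.35
tcp_pos: [686.4, -17.6, 146.1]
eef_rot: [-0.919, -3.001, 0.001]
contact_force: [-0.5, -0.9, -0.2]
opening: 57.0
```

>>> arm_command(steps=[1, 10, 10, 0, 0, 0, 0.15, 1, 14, 11, 0, 0, 0, 0.3, 1, 14, 11, 0, 0, 0, 0.3, 1, 14, 11, 0, 0, 0, 0.3])

```text
t: 19.85
tcp_pos: [700.5, -8.6, 147.1]
eef_rot: [-0.476, -3.103, 0.0]
contact_force: [-0.5, -0.0, -0.2]
opening: 56.7
```

```bash
python3 held.py 29 25.4; python3 look.py w12
```

```text
held centre [695.2  14.8] offset world [-5.3 23.3] tool x,y 12.1 20.7 psi -287.4 rms 49.34 462
[700.6  -8.6 147.4] [-0.476 -3.104  0.   ] 56.9
4 []
12 []
```

View pics/w12.png

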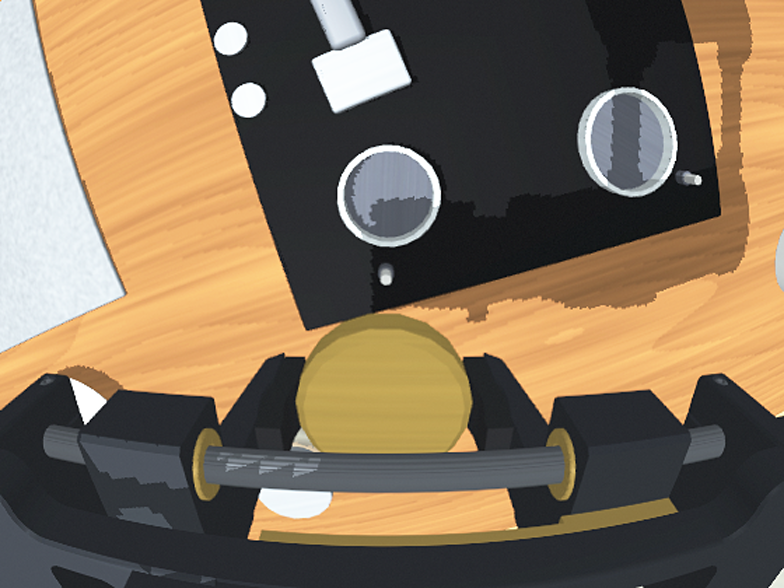

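Run:
```python
from h import *
import pickle
im,P=pickle.load(open('/tmp/w12.pkl','rb'));save('c12',im[95:215,230:330],6)
g=lambda x,y,z:onz('wrist',(x+.5)/1.4-.5,(y+.5)/1.4-.5,z,P)
a=g(389,195.5,20);b=g(387,277,28)
print(a.round(1),b.round(1),np.hypot(*(b-a)[:2]),np.degrees(np.arctan2(*(b-a)[1::-1])))
a=g(627,141.5,20);b=g(697,180,28)
print('L',a.round(1),b.round(1),np.hypot(*(b-a)[:2]),np.degrees(np.arctan2(*(b-a)[1::-1])))
```

```text
[648.4  10.6  20. ] [690.1  -3.6  28. ] 44.00750626485172 -18.786352931502115
L [654.1 156.   20. ] [686.1 199.1  28. ] 53.688196827596556 53.376229251294745
```

View pics/c12.png

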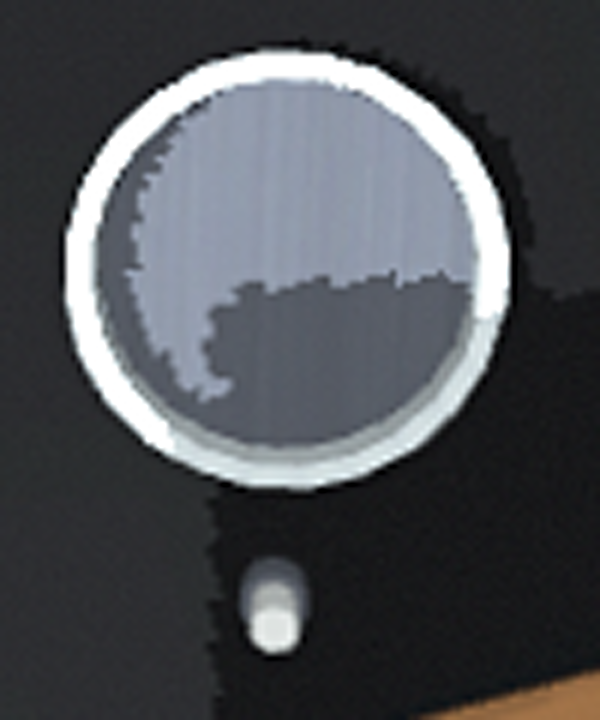

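>>> arm_command(steps=[1, -52.7, 19.3, 0, 0, 0, 0, 1, -52.7, 19.3, -40, 0, 0, 0, 1, -52.7, 19.3, -80, 0, 0, 0, 1, -52.7, 19.3, -90, 0, 0, 0, 1, -52.7, 19.3, -90, 0, 0, 0, 1, -52.7, 19.3, -90, 0, 0, 0, 1, -52.7, 19.3, -90, 0, 0, 0, 1, -52.7, 19.3, -90, 0, 0, 0])

```text
t: 20.95
tcp_pos: [649.4, 10.8, 59.5]
eef_rot: [0.472, 3.104, 0.0]
contact_force: [0.7, -0.7, -0.8]
opening: 56.9
```

```bash
python3 held.py 29 25.4; python3 look.py w13
```

```text
held centre [649.2  10.9] offset world [-0.2  0. ] tool x,y 0.2 -0.0 psi 72.7 rms 0.22 111
[649.1  10.8  59.2] [0.472 3.105 0.   ] 56.4Traceback (most recent call last):
  File "look.py", line 6, in <module>
    for b in (4,12): print(b,[tuple(map(float,c)) for c in caps('wrist',im,P,b)])
                              ~~~~~^^^^^^^^^^^^^^
TypeError: float() argument must be a string or a real number, not 'NoneType'
```

View pics/w13.png

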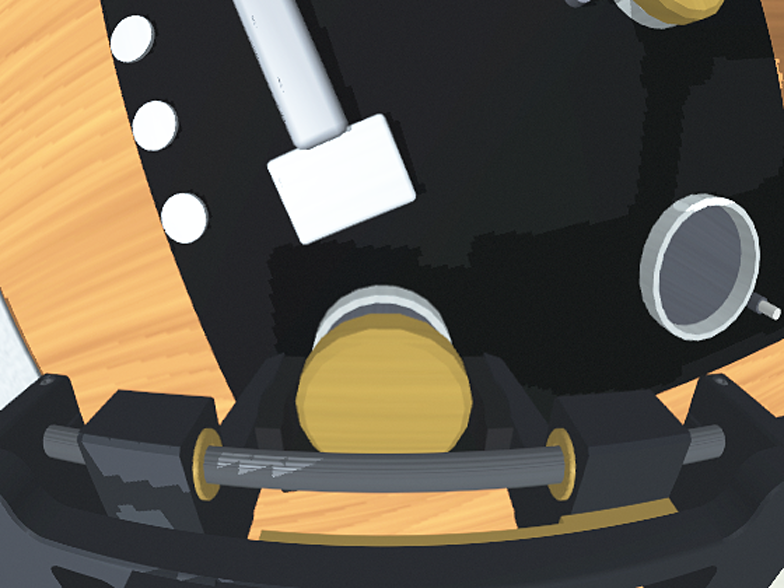

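>>> arm_command(steps=[1, -0.3, -0.5, -10, 0, 0, 0, 1, -0.3, -0.5, -14, 0, 0, 0, 1, -0.3, -0.5, -14, 0, 0, 0, 1, -0.3, -0.5, -14, 0, 0, 0, 1, -0.3, -0.5, -18, 0, 0, 0, 1, -0.3, -0.5, -20, 0, 0, 0, 1, -0.3, -0.5, -20, 0, 0, 0, 1, -0.3, -0.5, -20, 0, 0, 0])

```text
t: 22.05
tcp_pos: [648.3, 10.4, 38.4]
eef_rot: [0.472, 3.106, -0.0]
contact_force: [0.1, -0.4, -0.3]
opening: 56.6
```

```bash
sed -i 's/map(float,c)/c/' look.py; sed -i 's/tuple(c)/c/' look.py; python3 held.py 29 25.4
```

```text
held centre [648.1  10.4] offset world [-0.2 -0. ] tool x,y 0.1 -0.1 psi 72.7 rms 0.23 111
```

>>> arm_command(steps=[1, 0, 0, -1.2, 0, 0, 0, 1, 0, 0, -1.2, 0, 0, 0, -1, 0, 0, -1.2, 0, 0, 0, -1, 0, 0, -1.2, 0, 0, 0, -1, 0, 0, 40, 0, 0, 0, -1, 0, 0, 90, 0, 0, 0, -1, 45, -15, 110, 0, 0, 0, -1, 45, -15, 110, 0, 0, 0])

```text
t: 23.1
tcp_pos: [697.5, -5.6, 152.1]
eef_rot: [0.472, 3.098, 0.001]
contact_force: [-1.1, 0.3, -0.7]
opening: 88.0
```

```bash
python3 look.py w14;python3 - <<'E'
from h import *
import pickle
im,P=pickle.load(open('/tmp/w14.pkl','rb'))
u,v=proj('wrist',(655,8,25),P);u,v=int(u),int(v);print(u-50,v-50);save('c14',im[v-50:v+60,u-55:u+55],6)
E
```

```text
[697.5  -5.6 152.1] [4.720e-01 3.098e+00 1.000e-03] 88.0
4 [(np.float64(886.5), np.float64(116.4), np.float64(33.6), np.float64(71.4), np.float64(49.6)), (np.float64(783.2), np.float64(-212.7), np.float64(33.5), np.float64(-106.3), np.float64(49.3)), (np.float64(649.0), np.float64(10.0), np.float64(29.8), np.float64(-17.8), np.float64(39.6))]
12 [(np.float64(877.8), np.float64(113.2), np.float64(32.5), np.float64(71.3), np.float64(48.0)), (np.float64(777.8), np.float64(-205.2), np.float64(32.4), np.float64(-106.4), np.float64(47.8)), (np.float64(648.0), np.float64(10.3), np.float64(28.8), np.float64(-17.8), np.float64(38.3))]
224 102
```

View pics/c14.png

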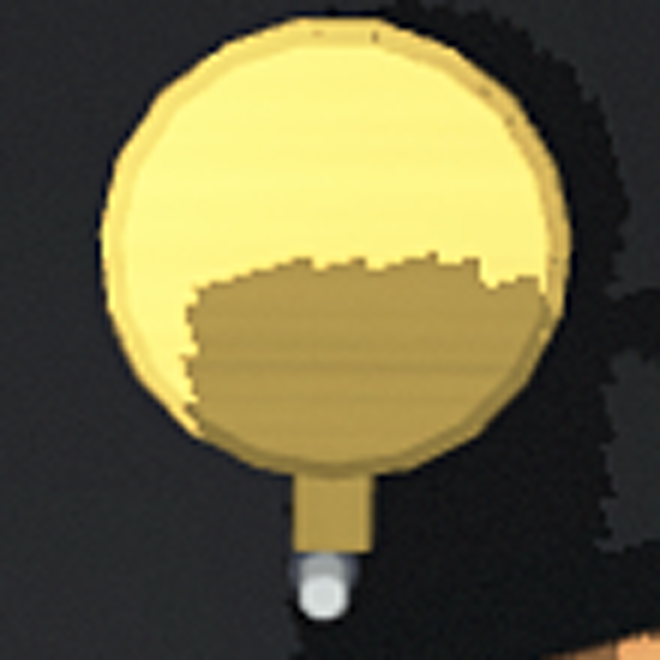

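The medium cap is seated: centre (648.0,10.3), tab at -17.8° against the electrode at -18.5°. Next is the large cap.

>>> arm_command(steps=[-1, -13, -50, 0, 0, 0, 0.05, -1, -26, -100, 0, 0, 0, 0.1, -1, -39, -150, 0, 0, 0, 0.15, -1, -53, -200, 0, 0, 0, 0.2, -1, -66, -250, 0, 0, 0, 0.25, -1, -79, -300, 0, 0, 0, 0.28, -1, -93, -353, 0, 0, 0, 0.28, -1, -93, -353, 0, 0, 0, 0.28])

```text
t: 24.15
tcp_pos: [597.3, -360.2, 146.4]
eef_rot: [-0.041, -3.138, -0.002]
contact_force: [-0.5, 1.7, 0.6]
opening: 87.9
```

>>> arm_command(steps=[-1, 0, 0, 0, 0, 0, 0, -1, 0, 0, 0, 0, 0, 0])

```text
t: 24.4
tcp_pos: [600.1, -355.7, 147.5]
eef_rot: [-0.032, -3.14, -0.002]
contact_force: [-0.7, -0.2, 0.2]
opening: 88.2
```

```bash
python3 look.py w15
```

```text
[ 600.1 -355.7  147.5] [-3.20e-02 -3.14e+00 -2.00e-03] 88.2
4 [(np.float64(603.2), np.float64(-360.0), np.float64(33.8), np.float64(179.1), np.float64(42.9))]
12 [(np.float64(600.4), np.float64(-359.8), np.float64(32.7), np.float64(179.1), np.float64(41.5))]
```

View pics/w15.png

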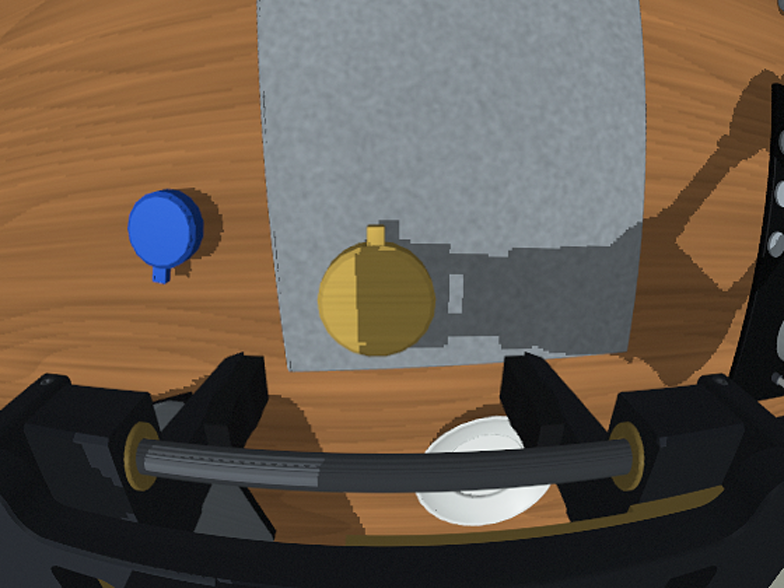

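>>> arm_command(steps=[-1, 3, -3, -40, 0, 0, 0, -1, 3, -3, -80, 0, 0, 0, -1, 3, -3, -98, 0, 0, 0, -1, 3, -3, -98, 0, 0, 0, -1, 3, -3, -98, 0, 0, 0, -1, 3, -3, -98, 0, 0, 0])

```text
t: 25.2
tcp_pos: [604.6, -361.4, 52.6]
eef_rot: [0.034, 3.138, -0.003]
contact_force: [-1.6, -0.3, -0.3]
opening: 88.2
```

>>> arm_command(steps=[-1, -0.5, 1.6, -10, 0, 0, 0, -1, -0.5, 1.6, -22, 0, 0, 0, -1, -0.5, 1.6, -22, 0, 0, 0, -1, -0.5, 1.6, -22, 0, 0, 0])

```text
t: 25.7
tcp_pos: [603.2, -359.3, 29.4]
eef_rot: [0.034, 3.141, -0.001]
contact_force: [-1.0, 1.0, 9.5]
opening: 88.2
```

>>> arm_command(steps=[1, 0, 0, 0, 0, 0, 0, 1, 0, 0, 0, 0, 0, 0, 1, 0, 0, 0, 0, 0, 0, 1, 0, 0, 0, 0, 0, 0, 1, 0, 0, 0, 0, 0, 0, 1, 0, 0, 0, 0, 0, 0])

```text
t: 26.45
tcp_pos: [603.7, -359.1, 29.5]
eef_rot: [0.035, 3.139, -0.0]
contact_force: [-0.2, 1.6, 7.3]
opening: 67.1
```

>>> arm_command(steps=[1, 0, 0, 20, 0, 0, 0, 1, 0, 0, 60, 0, 0, 0, 1, 0, 0, 100, 0, 0, 0, 1, 0, 0, 120, 0, 0, 0, 1, 0, 0, 120, 0, 0, 0, 1, 0, 0, 120, 0, 0, 0])

```text
t: 27.2
tcp_pos: [601.7, -358.4, 146.3]
eef_rot: [-0.034, -3.139, -0.002]
contact_force: [0.6, 0.4, -0.7]
opening: 66.9
```

```bash
python3 held.py 34 25.4; python3 look.py w16
```

```text
held centre [ 603.3 -358.3] offset world [1.6 0.1] tool x,y -1.6 0.2 psi -271.3 rms 3.69 131
[ 601.4 -358.2  145.8] [-3.400e-02 -3.138e+00 -3.000e-03] 67.2
4 []
12 []
```

View pics/w16.png

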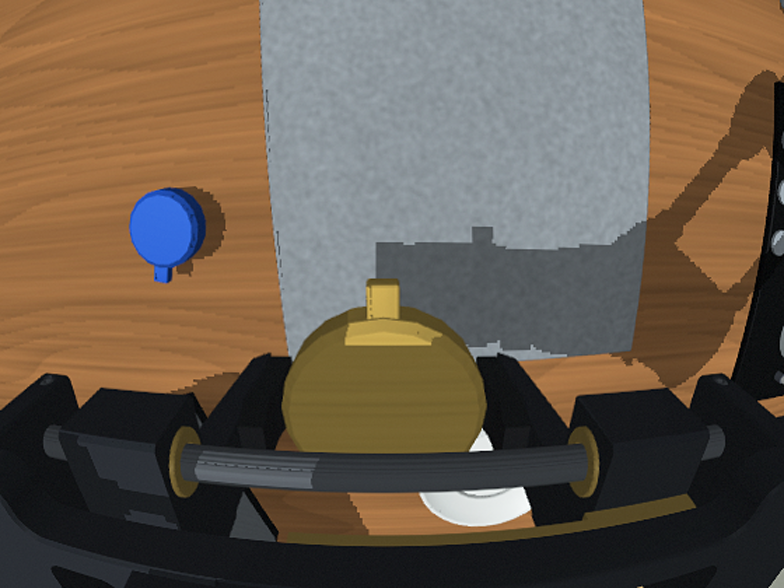

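>>> arm_command(steps=[1, 1, 36, 0, 0, 0, -0.17, 1, 1, 72, 0, 0, 0, -0.34, 1, 2, 108, 0, 0, 0, -0.51, 1, 3, 144, 0, 0, 0, -0.68, 1, 3, 180, 0, 0, 0, -0.85, 1, 4, 216, 0, 0, 0, -1.02, 1, 5, 252, 0, 0, 0, -1.19, 1, 5, 288, 0, 0, 0, -1.36])

```text
t: 28.3
tcp_pos: [606.7, -69.7, 146.6]
eef_rot: [-2.007, -2.414, 0.002]
contact_force: [-0.6, -0.2, -1.8]
opening: 67.4
```

>>> arm_command(steps=[1, 1, 36, 0, 0, 0, -0.17, 1, 1, 72, 0, 0, 0, -0.34, 1, 2, 108, 0, 0, 0, -0.51, 1, 3, 144, 0, 0, 0, -0.68, 1, 3, 175, 0, 0, 0, -0.85, 1, 4, 175, 0, 0, 0, -0.87, 1, 4, 175, 0, 0, 0, -0.87, 1, 4, 175, 0, 0, 0, -0.87])

```text
t: 29.3
tcp_pos: [611.5, 102.8, 147.8]
eef_rot: [-2.836, -1.352, 0.002]
contact_force: [0.6, 1.1, -0.6]
opening: 67.3
```

```bash
python3 held.py 34 25.4; python3 look.py w17
```

```text
held centre [609.9 101.5] offset world [-1.6 -1.4] tool x,y -2.1 -0.4 psi -399.0 rms 3.69 131
[611.6 102.8 147.9] [-2.836e+00 -1.351e+00  1.000e-03] 67.1
4 [(np.float64(645.5), np.float64(5.1), np.float64(32.1), np.float64(-8.2), np.float64(41.2)), (np.float64(521.6), np.float64(166.2), np.float64(25.1), np.float64(-79.9), np.float64(34.8)), (np.float64(735.4), np.float64(177.2), np.float64(31.5), np.float64(5.2), np.float64(39.6))]
12 [(np.float64(646.0), np.float64(10.4), np.float64(31.1), np.float64(-12.2), np.float64(39.9)), (np.float64(526.3), np.float64(166.2), np.float64(24.3), np.float64(-79.9), np.float64(33.7)), (np.float64(733.0), np.float64(176.9), np.float64(30.4), np.float64(5.0), np.float64(38.3))]
```

View pics/w17.png

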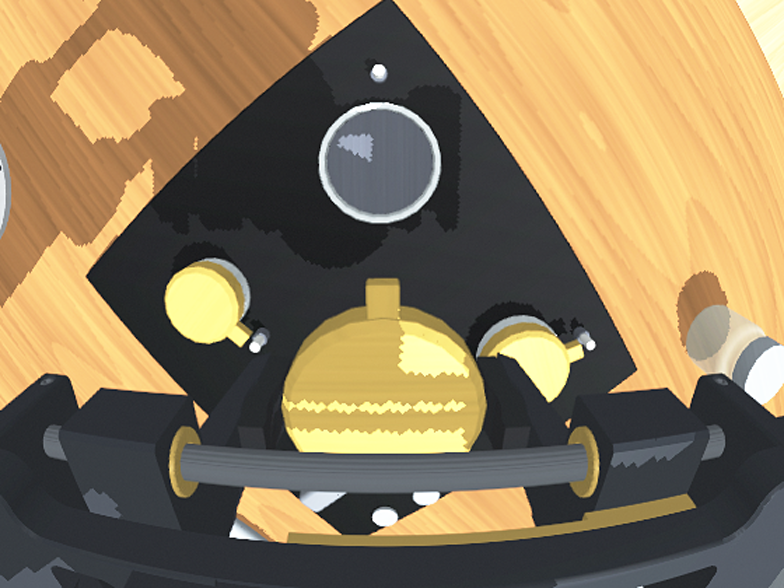

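Run:
```python
from h import *
import pickle
im,P=pickle.load(open('/tmp/w17.pkl','rb'));save('c17',im[35:165,215:325],5)
g=lambda x,y,z:onz('wrist',(x+.5)/1.4-.5,(y+.5)/1.4-.5,z,P)
a=g(380,162.5,20);b=g(379,72,28)
print(a.round(1),b.round(1),np.hypot(*(b-a)[:2]),np.degrees(np.arctan2(*(b-a)[1::-1])))
t=g(383,279,147.9-25.4+12); print('tab low edge',t.round(1))
```

```text
[655.6 160.7  20. ] [685.7 198.7  28. ] 48.47165081736382 51.48408548492082
tab low edge [637.3 135.5 134.5]
```

View pics/c17.png

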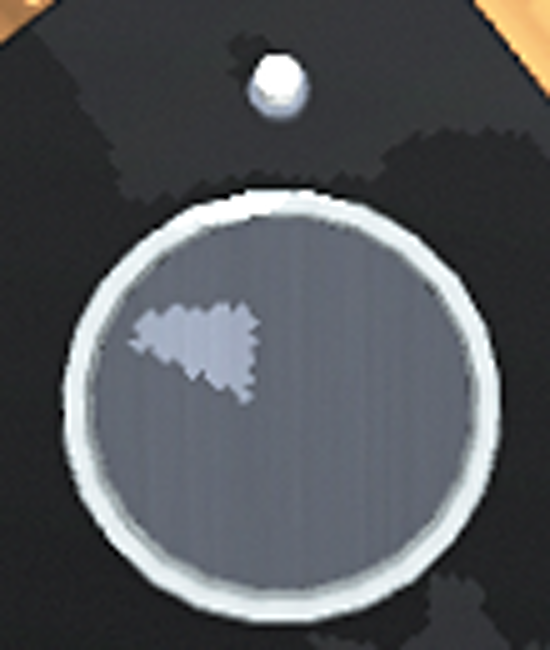

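>>> arm_command(steps=[1, 25, 30, 0, 0, 0, 0, 1, 44.8, 58.7, 0, 0, 0, 0, 1, 44.8, 58.7, -40, 0, 0, 0, 1, 44.8, 58.7, -80, 0, 0, 0, 1, 44.8, 58.7, -90, 0, 0, 0, 1, 44.8, 58.7, -90, 0, 0, 0, 1, 44.8, 58.7, -90, 0, 0, 0, 1, 44.8, 58.7, -90, 0, 0, 0])

```text
t: 30.4
tcp_pos: [658.0, 162.8, 60.5]
eef_rot: [2.835, 1.351, 0.005]
contact_force: [-0.2, -0.0, -0.7]
opening: 67.1
```

```bash
python3 held.py 34 25.4; python3 look.py w18
```

```text
held centre [656.3 161.3] offset world [-1.8 -1.5] tool x,y -2.3 -0.4 psi -39.0 rms 3.75 131
[657.8 162.8  60.2] [2.835 1.352 0.005] 67.5
4 [(np.float64(560.6), np.float64(161.6), np.float64(27.9), np.float64(147.5), np.float64(34.9)), (np.float64(675.9), np.float64(67.3), np.float64(28.3), np.float64(-44.7), np.float64(35.3)), (np.float64(650.2), np.float64(154.8), np.float64(37.9), np.float64(-160.4), np.float64(49.5))]
12 [(np.float64(568.4), np.float64(164.6), np.float64(26.8), np.float64(153.1), np.float64(33.4)), (np.float64(677.0), np.float64(75.7), np.float64(27.3), np.float64(-47.3), np.float64(34.0)), (np.float64(653.2), np.float64(158.5), np.float64(35.9), np.float64(-158.8), np.float64(47.0))]
```

View pics/w18.png

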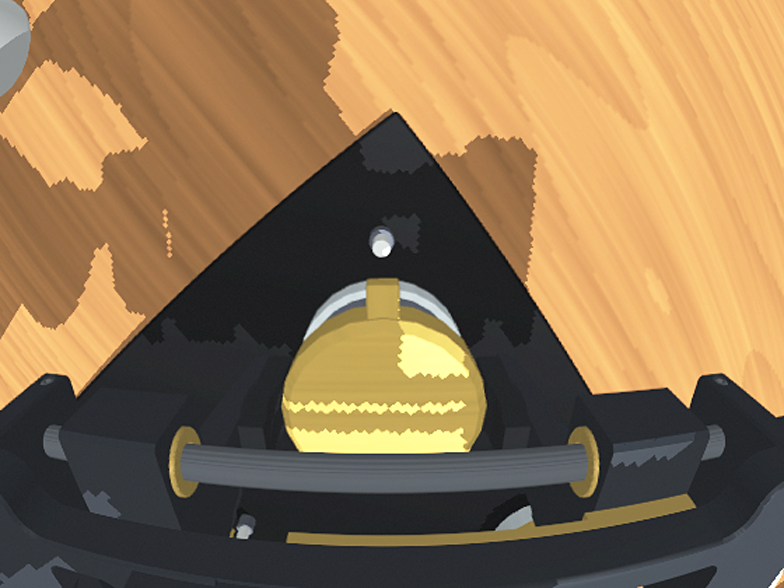

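>>> arm_command(steps=[1, 0, 0, -10, 0, 0, 0, 1, 0, 0, -12, 0, 0, 0, 1, 0, 0, -12, 0, 0, 0, 1, 0, 0, -12, 0, 0, 0, 1, 0, 0, -16, 0, 0, 0, 1, 0, 0, -20, 0, 0, 0, 1, 0, 0, -20, 0, 0, 0, 1, 0, 0, -20, 0, 0, 0])

```text
t: 31.5
tcp_pos: [656.4, 162.6, 38.2]
eef_rot: [-2.836, -1.352, 0.001]
contact_force: [0.5, -0.7, -0.5]
opening: 67.2
```

```bash
python3 held.py 34 25.4; python3 look.py w19
```

```text
held centre [654.6 161.1] offset world [-1.9 -1.6] tool x,y -2.4 -0.5 psi -399.0 rms 3.9 131
[656.5 162.7  38.3] [-2.836 -1.352  0.   ] 67.0
4 [(np.float64(587.3), np.float64(158.3), np.float64(36.1), np.float64(135.6), np.float64(41.5)), (np.float64(574.8), np.float64(267.0), np.float64(32.2), np.float64(168.2), np.float64(37.8)), (np.float64(657.1), np.float64(164.6), np.float64(32.5), np.float64(-141.5), np.float64(42.4))]
12 [(np.float64(666.9), np.float64(102.9), np.float64(35.5), np.float64(-44.7), np.float64(40.5)), (np.float64(594.0), np.float64(163.2), np.float64(33.1), np.float64(145.6), np.float64(38.2)), (np.float64(660.2), np.float64(168.3), np.float64(30.6), np.float64(-135.4), np.float64(40.0))]
```

View pics/w19.png

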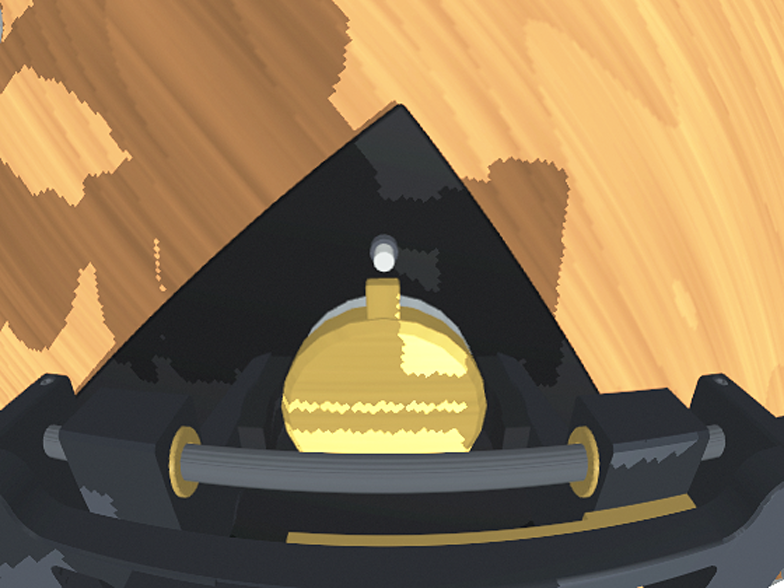

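>>> arm_command(steps=[1, 0.3, -0.6, -1, 0, 0, 0, 1, 0.3, -0.6, -1, 0, 0, 0, -1, 0.3, -0.6, -1, 0, 0, 0, -1, 0.3, -0.6, -1, 0, 0, 0, -1, 0, 0, 40, 0, 0, 0, -1, 0, 0, 90, 0, 0, 0, -1, -30, -38, 110, 0, 0, 0, -1, -30, -38, 110, 0, 0, 0])

```text
t: 32.6
tcp_pos: [626.5, 123.2, 150.9]
eef_rot: [2.836, 1.349, 0.005]
contact_force: [0.5, -0.1, 0.2]
opening: 88.3
```

```bash
python3 look.py w20;python3 - <<'E'
from h import *
import pickle
im,P=pickle.load(open('/tmp/w20.pkl','rb'))
u,v=proj('wrist',(662,170,25),P);u,v=int(u),int(v);print(u-60,v-60);save('c20',im[v-60:v+60,u-60:u+60],5)
E
```

```text
[626.5 123.2 150.9] [2.836 1.349 0.005] 88.3
4 [(np.float64(435.0), np.float64(41.6), np.float64(31.9), np.float64(-75.4), np.float64(64.1)), (np.float64(671.1), np.float64(-94.7), np.float64(32.4), np.float64(-41.6), np.float64(48.5)), (np.float64(406.3), np.float64(121.8), np.float64(33.2), np.float64(145.9), np.float64(48.6)), (np.float64(653.4), np.float64(1.7), np.float64(34.8), np.float64(114.4), np.float64(40.4)), (np.float64(521.3), np.float64(165.8), np.float64(25.0), np.float64(2.5), np.float64(29.0)), (np.float64(655.0), np.float64(160.3), np.float64(34.8), np.float64(51.5), np.float64(44.8)), (np.float64(604.7), np.float64(318.8), np.float64(22.0), np.float64(101.4), np.float64(36.7))]
12 [(np.float64(442.9), np.float64(46.3), np.float64(30.8), np.float64(-74.8), np.float64(62.0)), (np.float64(671.3), np.float64(-85.5), np.float64(31.3), np.float64(-41.8), np.float64(47.0)), (np.float64(415.1), np.float64(123.9), np.float64(32.1), np.float64(145.9), np.float64(47.1)), (np.float64(654.2), np.float64(7.7), np.float64(33.7), np.float64(114.6), np.float64(39.1)), (np.float64(526.3416035163145), np.float64(166.50490387640383), np.float64(24.146376950886008), None), (np.float64(655.7), np.float64(161.2), np.float64(33.7), np.float64(51.5), np.float64(43.4)), (np.float64(607.0), np.float64(314.5), np.float64(21.3), np.float64(102.2), np.float64(35.5))]
211 74
```

View pics/c20.png

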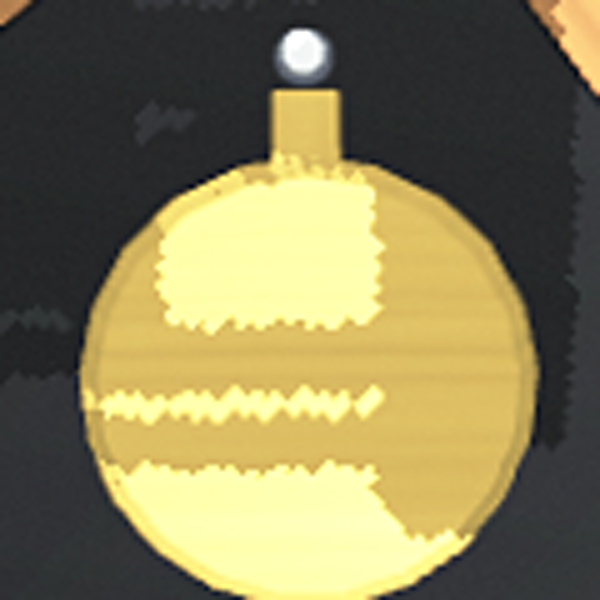

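View pics/w20.png

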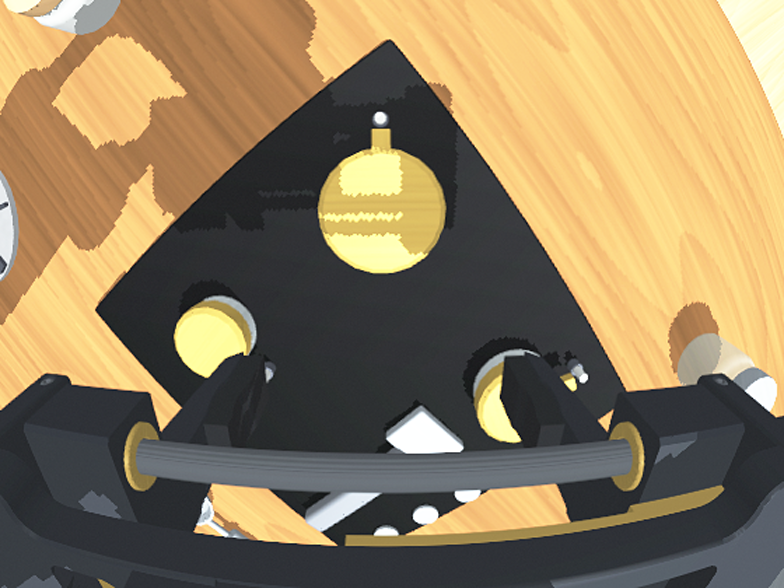

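Run:
```python
from m0 import *
for p in [(625,375),(613,450),(602,525)]: print(onz('top',*H(*p),14).round(1))
im=camera('top');save('t21',im[135:265,175:325],5)
for p in [(503,311),(490,570)]: print(onz('top',*H(*p),21).round(1))
```

```text
[570.3 -48.6  14. ]
[530.3 -47.5  14. ]
[490.8 -46.9  14. ]
[594.3  18.6  21. ]
[459.6   6.5  21. ]
```

View pics/t21.png

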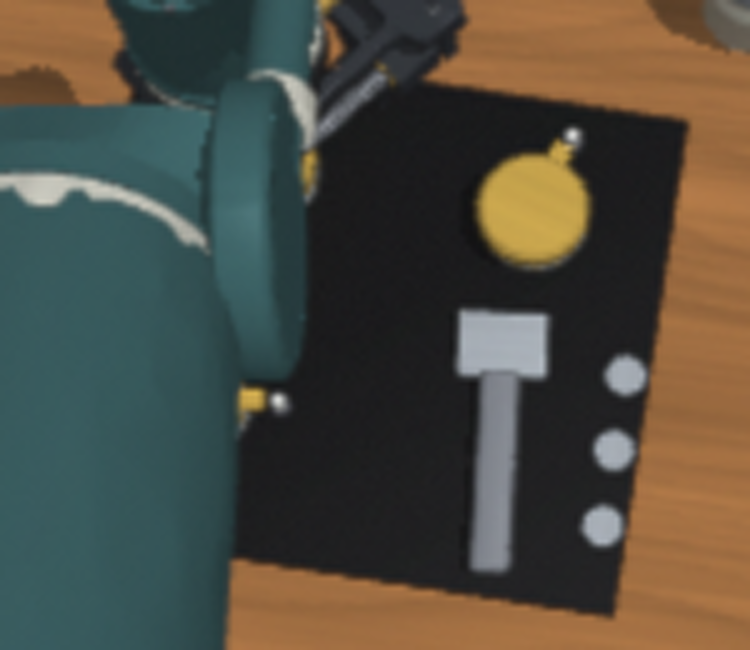

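>>> arm_command(steps=[0.1, -20, -22, 0, 0, 0, -0.16, 0.1, -40, -44, 0, 0, 0, -0.32, 0.1, -60, -66, 0, 0, 0, -0.48, 0.1, -80, -88, 0, 0, 0, -0.64, 0.1, -106, -111, 0, 0, 0, -0.8, 0.1, -106, -111, 0, 0, 0, -0.8, 0.1, -106, -111, -40, 0, 0, -0.8, 0.1, -106, -111, -40, 0, 0, -0.8])

```text
t: 33.7
tcp_pos: [518.5, 14.5, 105.2]
eef_rot: [-3.137, -0.144, 0.011]
contact_force: [-0.6, -0.5, -0.5]
opening: 39.6
```

>>> arm_command(steps=[0.1, 0, 0, 0, 0, 0, 0, 0.1, 0, 0, 0, 0, 0, 0])

```text
t: 33.95
tcp_pos: [522.0, 14.0, 109.6]
eef_rot: [3.138, 0.142, 0.004]
contact_force: [-0.0, 1.1, 0.2]
opening: 39.4
```

```bash
python3 look.py w22 | head -1
```

```text
[522.   14.  109.6] [3.138 0.142 0.004] 39.4
```

View pics/w22.png

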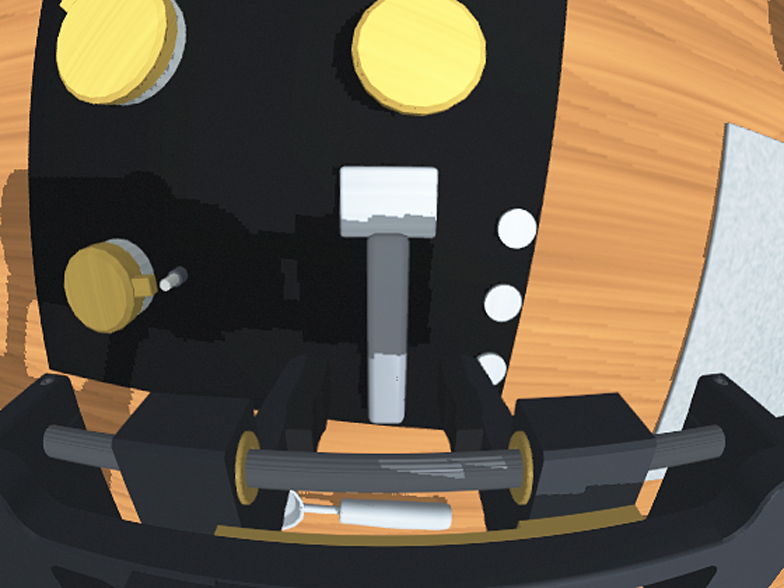

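>>> arm_command(steps=[0.1, 0, -2, -30, 0, 0, 0, 0.1, 0, -2, -55, 0, 0, 0, 0.1, 0, -2, -55, 0, 0, 0, 0.1, 0, -2, -55, 0, 0, 0, 0.1, 0, -2, -55, 0, 0, 0])

```text
t: 34.62
tcp_pos: [521.9, 11.6, 54.9]
eef_rot: [3.138, 0.141, 0.005]
contact_force: [0.9, -0.9, -0.1]
opening: 39.7
```

```bash
python3 look.py w23 | head -1
python3 - <<'E'
from h import *
import pickle
im,P=pickle.load(open('/tmp/w23.pkl','rb'))
p=[onz('wrist',(x+.5)/1.4-.5,(y+.5)/1.4-.5,24,P) for x,y in []]
E
```

```text
[521.9  11.6  54.9] [3.138 0.141 0.005] 39.7
```

View pics/w23.png

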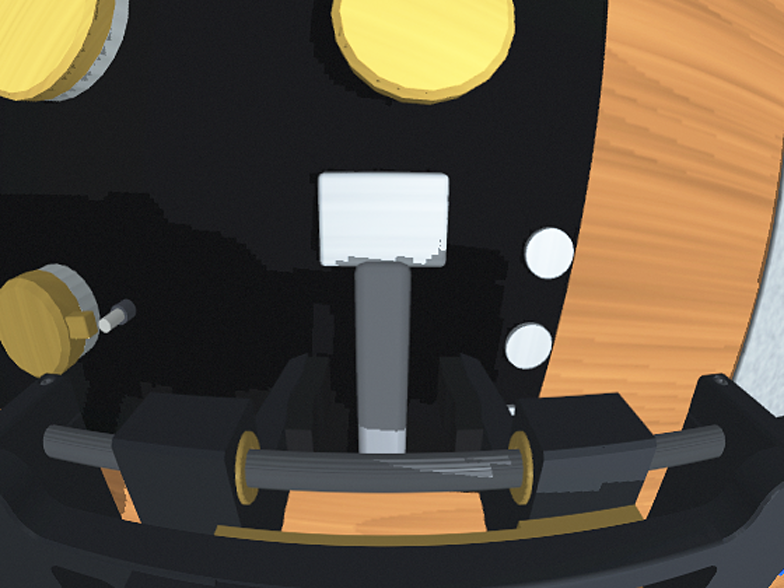

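Centred on the handle, so I'll descend to TCP z of about 35, grip, and lift.

>>> arm_command(steps=[0.1, 0, 0, -12, 0, 0, 0, 0.1, 0, 0, -20, 0, 0, 0, 0.1, 0, 0, -20, 0, 0, 0, 0.1, 0, 0, -20, 0, 0, 0, 1, 0, 0, -20, 0, 0, 0, 1, 0, 0, -20, 0, 0, 0, 1, 0, 0, -20, 0, 0, 0, 1, 0, 0, -20, 0, 0, 0], force=40)

```text
t: 35.67
tcp_pos: [521.0, 11.7, 33.5]
eef_rot: [3.138, 0.141, 0.001]
contact_force: [1.1, 0.0, 4.4]
opening: 19.7
```

>>> arm_command(steps=[1, 0, 0, 0, 0, 0, 0, 1, 0, 0, 20, 0, 0, 0, 1, 0, 0, 60, 0, 0, 0, 1, 0, 0, 90, 0, 0, 0, 1, 0, 0, 90, 0, 0, 0])

```text
t: 36.3
tcp_pos: [521.7, 11.6, 124.9]
eef_rot: [3.138, 0.141, 0.005]
contact_force: [0.1, -0.0, -1.5]
opening: 19.5
```

```bash
python3 look.py w24 | head -1
```

```text
[521.7  11.6 124.9] [3.138 0.141 0.005] 19.5
```

View pics/w24.png

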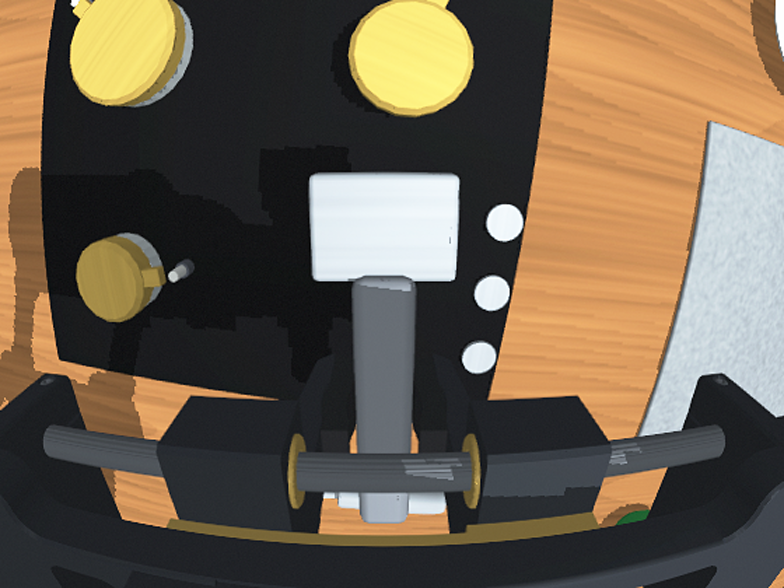

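>>> arm_command(steps=[1, -1, -50, 0, 0, 0, 0, 1, -2, -100, 0, 0, 0, 0, 1, -3, -150, 0, 0, 0, 0, 1, -5, -200, 0, 0, 0, 0, 1, -6, -250, 0, 0, 0, 0, 1, -7, -305, 0, 0, 0, 0, 1, -7, -305, 0, 0, 0, 0, 1, -7, -305, 0, 0, 0, 0])

```text
t: 37.35
tcp_pos: [511.9, -292.3, 120.8]
eef_rot: [-3.135, -0.139, 0.006]
contact_force: [0.3, 1.9, -1.1]
opening: 19.3
```

>>> arm_command(steps=[1, 0, 0, -40, 0, 0, 0, 1, 0, 0, -80, 0, 0, 0, 1, 0, 0, -80, 0, 0, 0, 1, 0, 0, -80, 0, 0, 0, 1, 0, 0, -80, 0, 0, 0, 1, 0, 0, -80, 0, 0, 0])

```text
t: 38.1
tcp_pos: [514.7, -293.9, 45.1]
eef_rot: [3.137, 0.141, 0.004]
contact_force: [1.1, -0.2, -1.0]
opening: 19.5
```

```bash
python3 look.py w25 | head -1
```

```text
[ 514.7 -293.9   45.1] [3.137 0.141 0.004] 19.5
```

View pics/w25.png

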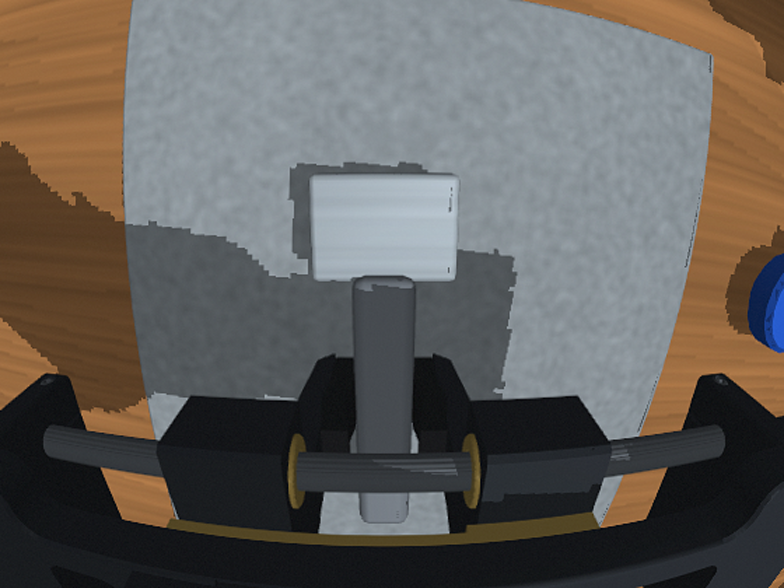

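Over the mat. I'll lower about 14 mm and release.

>>> arm_command(steps=[1, 0, 0, -8, 0, 0, 0, 1, 0, 0, -14, 0, 0, 0, 1, 0, 0, -14, 0, 0, 0, 1, 0, 0, -14.5, 0, 0, 0, -0.3, 0, 0, -14.5, 0, 0, 0, -0.3, 0, 0, -14.5, 0, 0, 0, -0.3, 0, 0, 20, 0, 0, 0, -0.3, 0, 0, 60, 0, 0, 0])

```text
t: 39.15
tcp_pos: [512.1, -292.2, 102.0]
eef_rot: [-3.135, -0.14, 0.006]
contact_force: [0.5, 0.5, -0.1]
opening: 56.3
```

>>> arm_command(steps=[-1, -20, 0, 50, 0, 0, 0, -1, -50, 40, 80, 0, 0, 0.1, -1, -50, 40, 80, 0, 0, 0.1])

```text
t: 39.52
tcp_pos: [463.0, -252.0, 185.3]
eef_rot: [3.126, 0.299, 0.004]
contact_force: [-0.5, 0.6, 0.0]
opening: 85.1
```

```bash
python3 look.py w26 | head -1
```

```text
[ 463.  -252.   185.3] [3.126 0.299 0.004] 85.1
```

View pics/w26.png

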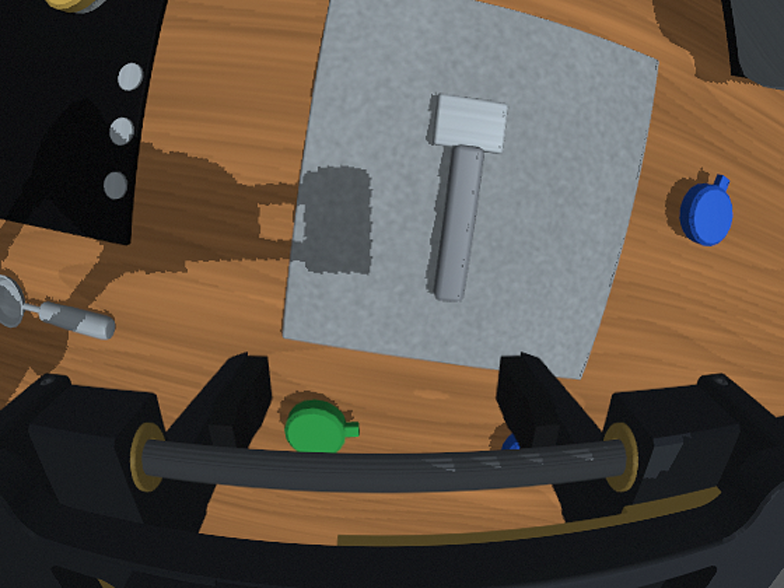

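The scraper lies flat on the mat. Next I'll check all the caps from the top camera.

Run:
```python
from caps import *
im=camera('top');save('t27',im[135:265,175:325],5);save('t27f',im,1.4)
for c in caps('top',im,camera_params('top'),12): print(*[float(x) for x in c if x is not None])
```

```text
525.3 165.9 24.4 -81.9 33.1
648.1 10.2 29.2 -17.8 39.3
655.6 160.5 34.3 51.1 42.8
```

View pics/t27.png

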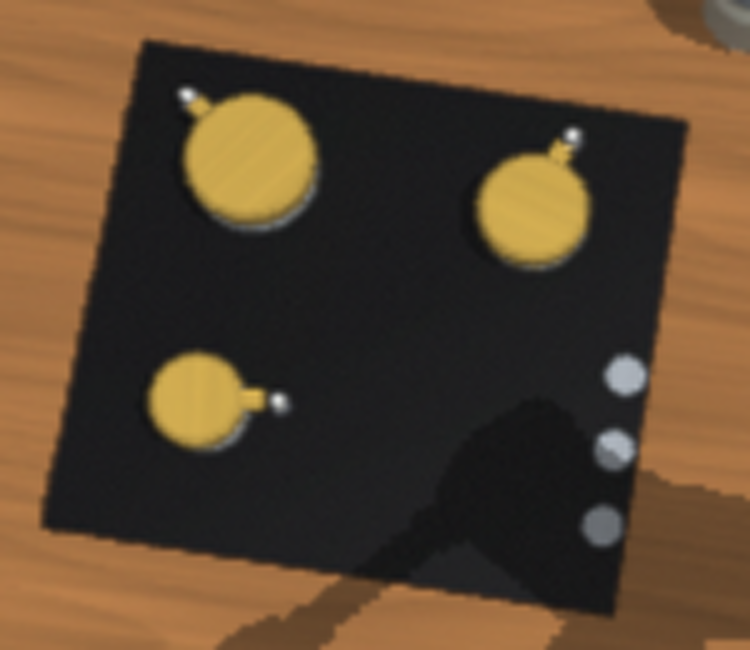

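View pics/t27f.png

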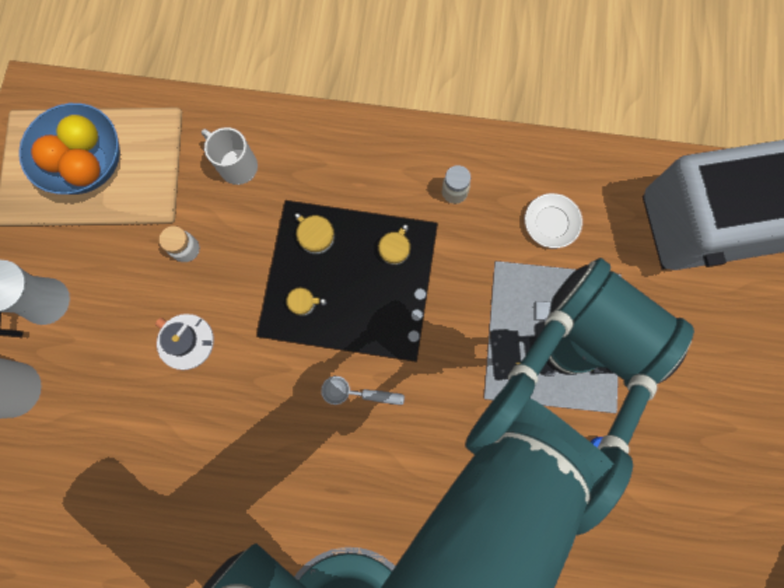

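>>> arm_command(steps=[-1, 0, 60, 20, 0, 0, 0, -1, 0, 120, 20, 0, 0, -0.1, -1, 0, 180, 20, 0, 0, -0.1, -1, 0, 240, 20, 0, 0, -0.1, -1, 0, 300, 20, 0, 0, -0.1, -1, 0, 360, 20, 0, 0, -0.1, -1, 0, 420, 20, 0, 0, -0.1, -1, 0, 480, 20, 0, 0, -0.1])

```text
t: 40.62
tcp_pos: [463.4, 228.5, 201.3]
eef_rot: [3.137, 0.14, -0.004]
contact_force: [-0.9, -0.9, -0.2]
opening: 88.0
```

>>> arm_command(steps=[-1, -20, 60, 0, 0, 0, 0, -1, -38, 132, 0, 0, 0, 0, -1, -38, 132, 0, 0, 0, 0, -1, -38, 132, -50, 0, 0, 0, -1, -38, 132, -70, 0, 0, 0, -1, -38, 132, -70, 0, 0, 0, -1, -38, 132, -70, 0, 0, 0])

```text
t: 41.5
tcp_pos: [426.4, 358.4, 133.4]
eef_rot: [3.138, 0.139, 0.0]
contact_force: [0.1, -0.1, 0.5]
opening: 88.2
```

```bash
python3 look.py w28 | head -1
```

```text
[426.4 358.4 133.4] [3.138 0.139 0.   ] 88.2
```

View pics/w28.png

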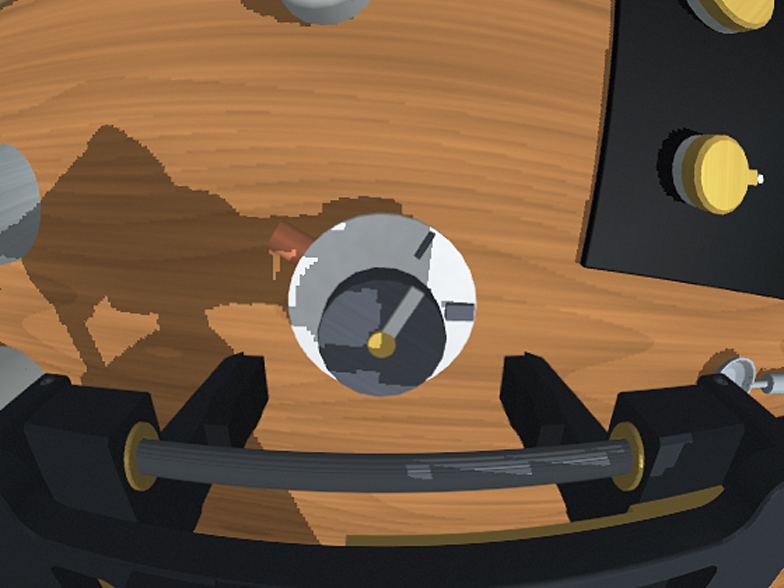

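>>> arm_command(steps=[-1, -1.6, 1.4, -35, 0, 0, 0, -1, -1.6, 1.4, -65, 0, 0, 0, -1, -1.6, 1.4, -65, 0, 0, 0, 1, -1.6, 1.4, -65, 0, 0, 0, 1, -1.6, 1.4, -65, 0, 0, 0, 1, -1.6, 1.4, -65, 0, 0, 0, 1, -1.6, 1.4, -65, 0, 0, 0, 1, -1.6, 1.4, -65, 0, 0, 0], force=30)

```text
t: 42.55
tcp_pos: [424.9, 359.4, 69.6]
eef_rot: [3.137, 0.143, 0.003]
contact_force: [1.3, -5.3, 5.5]
opening: 57.6
```

>>> arm_command(steps=[1, 0, 0, 0, 0, 0, 0.17, 1, 0, 0, 0, 0, 0, 0.34, 1, 0, 0, 0, 0, 0, 0.51, 1, 0, 0, 0, 0, 0, 0.68, 1, 0, 0, 0, 0, 0, 0.85, 1, 0, 0, 0, 0, 0, 1.02, 1, 0, 0, 0, 0, 0, 1.19, 1, 0, 0, 0, 0, 0, 1.36])

```text
t: 43.55
tcp_pos: [424.6, 359.6, 69.6]
eef_rot: [2.345, 2.089, 0.001]
contact_force: [-0.1, -4.6, 5.9]
opening: 57.2
```

>>> arm_command(steps=[1, 0, 0, 0, 0, 0, 0.17, 1, 0, 0, 0, 0, 0, 0.34, 1, 0, 0, 0, 0, 0, 0.51, 1, 0, 0, 0, 0, 0, 0.68, 1, 0, 0, 0, 0, 0, 0.85, 1, 0, 0, 0, 0, 0, 1.02, 1, 0, 0, 0, 0, 0, 1.19, 1, 0, 0, 0, 0, 0, 1.26])

```text
t: 44.55
tcp_pos: [424.4, 359.5, 69.5]
eef_rot: [0.668, 3.069, -0.001]
contact_force: [-1.1, -4.8, 6.8]
opening: 57.2
```

>>> arm_command(steps=[1, 0, 0, 0, 0, 0, 0, 1, 0, 0, 0, 0, 0, 0])

```text
t: 44.8
tcp_pos: [424.4, 359.5, 69.6]
eef_rot: [0.672, 3.068, -0.001]
contact_force: [-1.2, -5.3, 6.5]
opening: 57.2
```

```bash
python3 look.py w29 | head -1; python3 -c "
from h import *
s=state();print(s['joint_positions'],s['moment'])"
```

```text
[424.4 359.5  69.6] [ 6.720e-01  3.068e+00 -1.000e-03] 57.2
[ 6.58676883e-01  2.40812122e-01  2.02623176e+00 -1.54555699e-03
  8.74458934e-01 -4.79767255e-01] [-0.50893956  0.03415853  0.0367615 ]
```

View pics/w29.png

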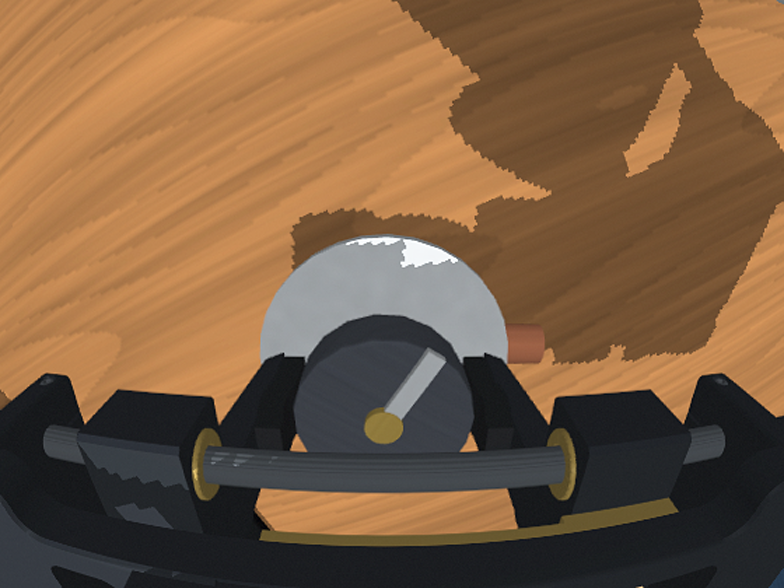

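>>> arm_command(steps=[-1, 0, 0, 0, 0, 0, 0, -1, 0, 0, 0, 0, 0, 0, -1, 0, 0, 0, 0, 0, 0, -1, 0, 0, 0, 0, 0, -0.17, -1, 0, 0, 0, 0, 0, -0.34, -1, 0, 0, 0, 0, 0, -0.51, -1, 0, 0, 0, 0, 0, -0.68, -1, 0, 0, 0, 0, 0, -0.85])

```text
t: 45.85
tcp_pos: [423.8, 360.2, 68.2]
eef_rot: [-1.885, -2.513, 0.0]
contact_force: [-0.2, -0.5, 0.6]
opening: 88.1
```

>>> arm_command(steps=[-1, 0, 0, 0, 0, 0, -0.17, -1, 0, 0, 0, 0, 0, -0.34, -1, 0, 0, 0, 0, 0, -0.51, -1, 0, 0, 0, 0, 0, -0.68, -1, 0, 0, 0, 0, 0, -0.85, -1, 0, 0, 0, 0, 0, -1.02, -1, 0, 0, 0, 0, 0, -1.19, -1, 0, 0, 0, 0, 0, -1.36])

```text
t: 46.85
tcp_pos: [423.8, 360.2, 68.2]
eef_rot: [-3.046, -0.769, 0.0]
contact_force: [-0.1, 0.5, 0.5]
opening: 88.2
```

>>> arm_command(steps=[-1, 0, 0, 0, 0, 0, -0.17, -1, 0, 0, 0, 0, 0, -0.34, -1, 0, 0, 0, 0, 0, -0.41, -1, 0, 0, 0, 0, 0, -0.41, -1, 0, 0, 0, 0, 0, -0.41])

```text
t: 47.48
tcp_pos: [423.9, 360.1, 68.2]
eef_rot: [3.138, 0.143, -0.0]
contact_force: [0.9, -0.5, -0.5]
opening: 88.1
```

```bash
python3 look.py w30 | head -1
```

```text
[423.9 360.1  68.2] [ 3.138  0.143 -0.   ] 88.1
```

View pics/w30.png

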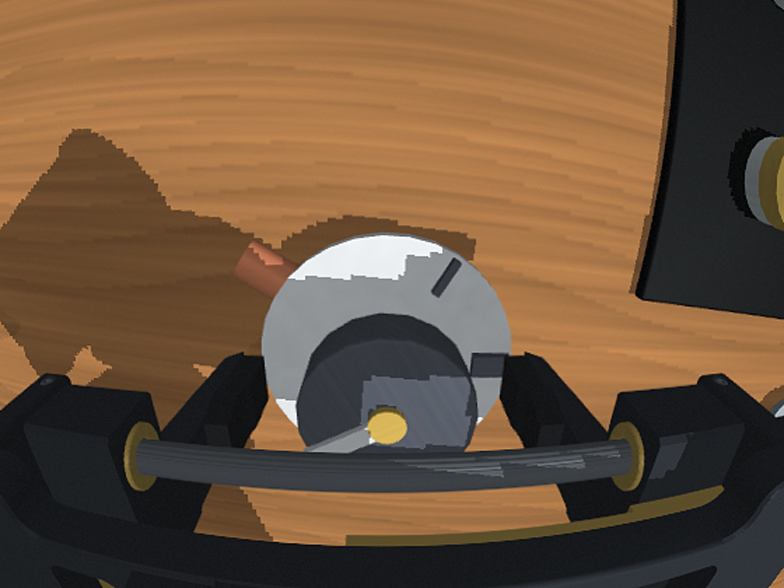

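>>> arm_command(steps=[1, 0.6, 0, 0, 0, 0, 0, 1, 0.6, 0, 0, 0, 0, 0, 1, 0.6, 0, 0, 0, 0, 0, 1, 0.6, 0, 0, 0, 0, 0, 1, 0.6, 0, 0, 0, 0, 0])

```text
t: 48.15
tcp_pos: [424.6, 359.3, 68.3]
eef_rot: [3.137, 0.142, -0.0]
contact_force: [1.5, -4.7, 1.9]
opening: 57.3
```

>>> arm_command(steps=[1, 0, 0, 0, 0, 0, 0.17, 1, 0, 0, 0, 0, 0, 0.34, 1, 0, 0, 0, 0, 0, 0.51, 1, 0, 0, 0, 0, 0, 0.68, 1, 0, 0, 0, 0, 0, 0.85, 1, 0, 0, 0, 0, 0, 1.02, 1, 0, 0, 0, 0, 0, 1.19, 1, 0, 0, 0, 0, 0, 1.36])

```text
t: 49.15
tcp_pos: [424.6, 359.3, 68.3]
eef_rot: [2.345, 2.089, -0.001]
contact_force: [1.4, -5.5, 1.9]
opening: 56.9
```

>>> arm_command(steps=[1, 0, 0, 0, 0, 0, 0.17, 1, 0, 0, 0, 0, 0, 0.34, 1, 0, 0, 0, 0, 0, 0.51, 1, 0, 0, 0, 0, 0, 0.68, 1, 0, 0, 0, 0, 0, 0.85, 1, 0, 0, 0, 0, 0, 1.02, 1, 0, 0, 0, 0, 0, 1.19, 1, 0, 0, 0, 0, 0, 1.26])

```text
t: 50.15
tcp_pos: [424.6, 359.4, 68.3]
eef_rot: [0.668, 3.069, -0.002]
contact_force: [0.3, -5.4, 1.6]
opening: 57.2
```

>>> arm_command(steps=[1, 0, 0, 0, 0, 0, 0, 1, 0, 0, 0, 0, 0, 0, -1, 0, 0, 0, 0, 0, 0, -1, 0, 0, 0, 0, 0, 0, -1, 0, 0, 0, 0, 0, 0, -1, 0, 0, 40, 0, 0, 0, -1, 0, 0, 90, 0, 0, 0, -1, 0, 0, 90, 0, 0, 0])

```text
t: 51.15
tcp_pos: [427.3, 362.5, 163.4]
eef_rot: [0.672, 3.063, 0.012]
contact_force: [0.3, 0.5, 0.2]
opening: 88.3
```

```bash
python3 look.py w31 | head -1
python3 - <<'E'
from h import *
import pickle
im,P=pickle.load(open('/tmp/w31.pkl','rb'))
u,v=proj('wrist',(424.6,360,50),P);u,v=int(u),int(v);y0=max(v-70,0);x0=u-70;print(x0,y0);save('c31',im[y0:v+70,x0:u+70],5)
E
```

```text
[427.3 362.5 163.4] [0.672 3.063 0.012] 88.3
198 141
```

View pics/c31.png

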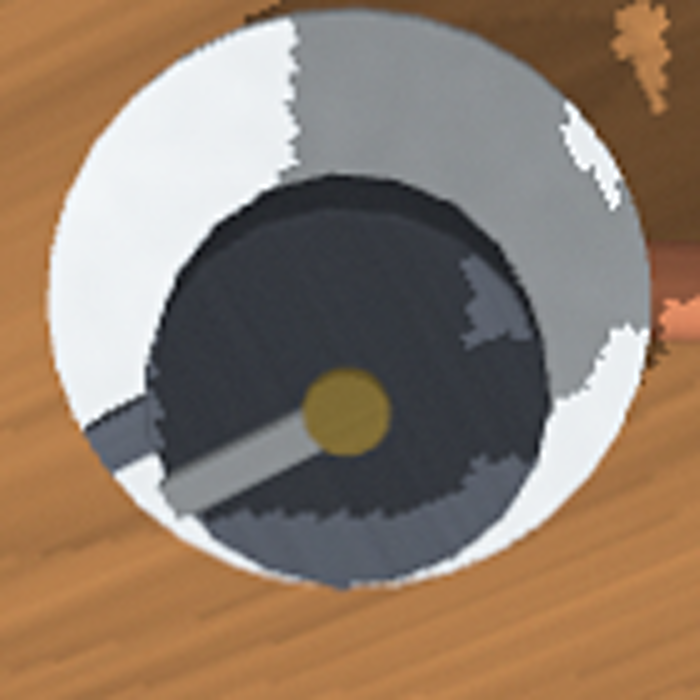

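Pointer and open mark look parallel. I'll retreat and check with the top camera.

>>> arm_command(steps=[-1, -10, -60, 50, 0, 0, 0, -1, -15, -120, 60, 0, 0, 0, -1, -15, -180, 60, 0, 0, 0, -1, -10, -240, 60, 0, 0, 0, -1, 0, -300, 60, 0, 0, 0, -1, 0, -360, 60, 0, 0, 0, -1, 0, -420, 60, 0, 0, 0, -1, 0, -480, 60, 0, 0, 0])

```text
t: 52.2
tcp_pos: [423.3, -121.5, 216.7]
eef_rot: [-0.673, -3.067, -0.001]
contact_force: [1.0, 0.3, -0.3]
opening: 88.1
```

>>> arm_command(steps=[-1, 0, -60, 0, 0, 0, 0, -1, 0, -120, 0, 0, 0, 0, -1, 0, -120, 0, 0, 0, 0, -1, 0, -120, 0, 0, 0, 0])

```text
t: 52.7
tcp_pos: [423.6, -239.1, 216.6]
eef_rot: [-0.674, -3.065, -0.003]
contact_force: [0.2, 0.5, -0.1]
opening: 88.0
```

Run:
```python
from caps import *
im=camera('top');save('t32',im[205:285,90:175],8);save('t32f',im,1.4)
for c in caps('top',im,camera_params('top'),12): print(*[float(x) for x in c if x is not None])
s=camera('scene');save('s32',s,1.4); st=state();print(st['tcp_pos'],st['contact_force'])
```

```text
525.3 165.9 24.4 -81.9 33.1
648.1 10.2 29.2 -17.8 39.3
655.6 160.5 34.3 51.1 42.8
[ 424.12176261 -238.29659683  217.28619048] [0.5223511  0.21632505 0.39698269]
```

View pics/t32.png

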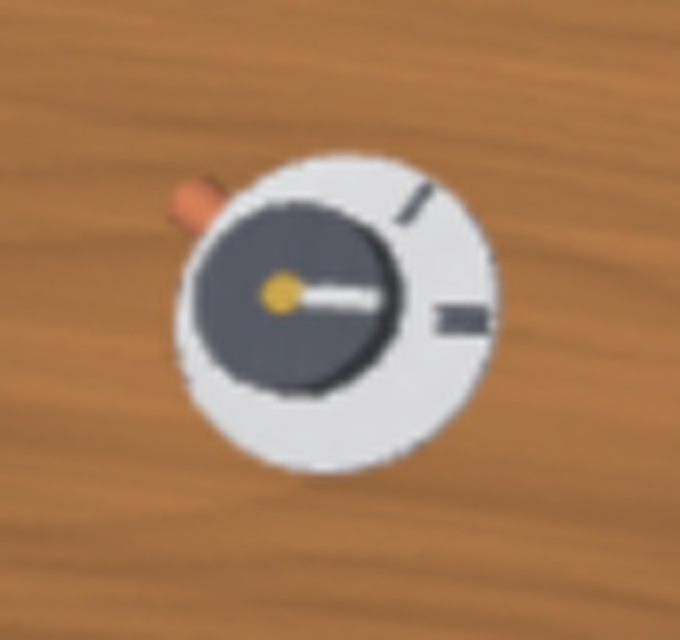

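View pics/s32.png

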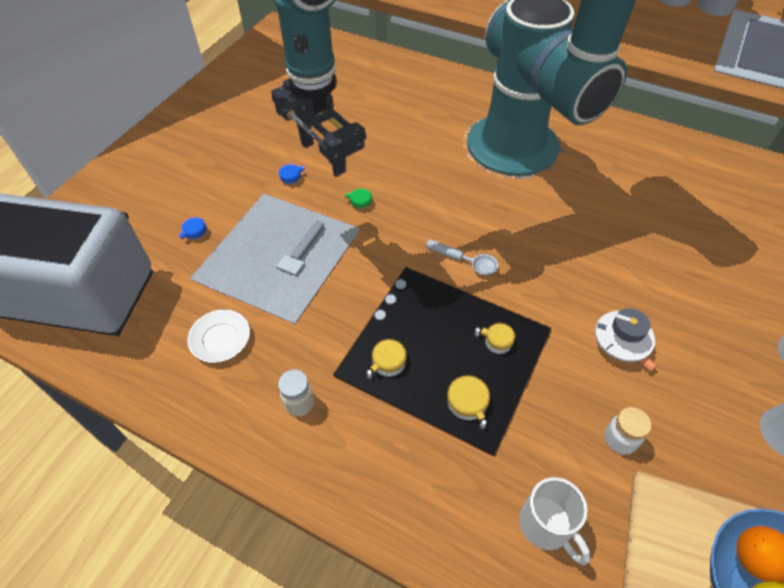

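View pics/t32f.png

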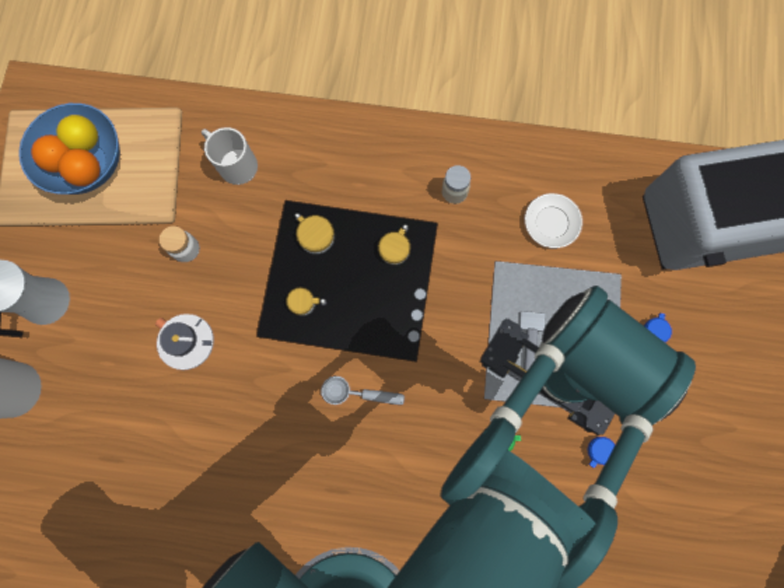

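Run:
```python
from h import *
p=lambda x,y:((x+.5)/8-.5+90,(y+.5)/8-.5+205)
A=lambda a,b:np.degrees(np.arctan2(*(b-a)[1::-1]))
a=onz('top',*p(283,294),74);b=onz('top',*p(381,300),74)
w=A(a,b);print('wheel deg',(w+26.1)%360, 'open mark',A(a,onz('top',*p(462,320),32)),w)
# scraper ends in scene view
r=[onz('scene',x/1.4,y/1.4,z).round(1) for x,y,z in [(290,271,14),(320,223,20)]];print(r)
```

```text
wheel deg 300.14398148912153 open mark -86.26608809609972 -85.95601851087847
[array([ 564.8, -248.5,   14. ]), array([ 435.3, -259. ,   20. ])]
```

Run:
```python
from h import *
s=camera('scene');save('s33',s[130:240,130:265],5)
import pickle
im,P=pickle.load(open('/tmp/w26.pkl','rb'))
print([onz('wrist',x/1.4,y/1.4,18,P).round(1) for x,y in [(470,97),(449,300)]], state()['tcp_pos'],state()['qd'])
```

```text
[array([ 585.7, -283.6,   18. ]), array([ 452.2, -299.4,   18. ])] [ 424.36850956 -238.25115956  217.63591455] [ 0.00343053 -0.00705178 -0.00711177 -0.00179423  0.00020297 -0.00046344]
```

View pics/s33.png

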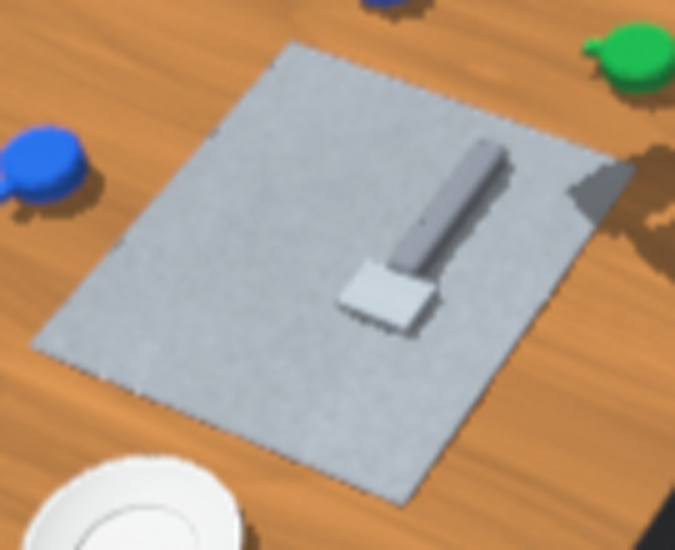

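The scraper was knocked about 4 cm after I placed it. It is still flat and well inside the mat, so I'm handing in.

```bash
python3 -c "
from workcell import job_done
print(job_done())"
```

```text
the job is handed in; nothing more can be done
None
```

The job is done and handed in at about 53 s of the 210 s allowed; no verdict is reported, so the results below are my own last camera checks.

- **Gas wheel:** I shut it first, with the pointer at -26.4° and the shut mark at -26.3°. After all three caps were seated I opened it in two 150° turns. The last reading is about 300.1° (5.24 rad), with the pointer at -86.0° and the open mark at -86.3°.
- **Caps:** all three sit within about 1 mm of their cups' centres, with each tab within about 1° of its electrode. I did not measure seat height or tilt directly, but the views show the caps lying level on the cup rims.
- **Scraper:** it lies flat on the mat. After I placed it at about y = -292 it was found about 4 cm aside, near (499, -254). That matches the announced knock and is well inside the limits, so I left it.
- **Other things:** the salt, sugar, spoon, saucer and the blue and green look-alikes looked unmoved in the last pictures. The arm was raised, still and touching nothing at hand-in.

One disagreement: my automatic tab reading for the small cap first gave -91.6°, because pixels of the electrode were mixed in. A close crop gave -80.6° and the top camera -81.9°, against the electrode at about -82°.

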